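# Light the blast box and hold the brass coupon in its hatch slot

## Robot

A 6-joint arm with a two-finger parallel gripper is mounted at the origin on the work surface. World frame = base frame: x ahead of the robot, y to its left, z up, the work surface at z = 0. Lengths are in m, angles in degrees, forces in N, time in s.
With the tool pointing down it reaches from about 0.3 to 0.825 m from the base axis. Payload 5.4 kg.
Tool frame: the origin (TCP) lies at the very end of the fingers, on their centre line; the grasp point (between the pads) lies behind it (env.hold_point_z is the y of the grasp point in the tool frame, in m); y points along the fingers, x is the direction in which the jaws open and shut, and the axes are right-handed (so a half turn about y gives the same grasp; the last joint's range is limited). The gripper opens to 92 mm and grips with 3 to 60 N. Pads are 20 mm wide; open, the fingers measure 128 mm over their backs; the gripper's body (75 mm by 189 mm) begins 69 mm behind the grasp point.
Start: joints at [-12.038, 9.076, 91.501, -0, 79.423, -12.038], TCP at [0.575, -0, 0.215] pointing down, gripper open.
Joint ranges: [-166.64, 166.64], [-54.1, 131.32], [10.49, 154.53], [-73.88, 253.88], [9.74, 151.15], [-171.62, 171.62]. Speed limits (degrees/s): [147.25, 147.25, 180, 180, 180, 180].

## Interface

Orientations are given as [roll, pitch, yaw] about the fixed x, y, z axes, in that order (R = Rz(yaw) Ry(pitch) Rx(roll)).
In Python, from rig import env gives the robot as it stands. The module is installed in compiled form; this text tells all that it offers.
- The arm moves only by the tool drive_tool, never from a script. Its argument "targets" is a list of rows, each a list of 7 numbers: the turn, a rotation vector about the tool's x, y, z scaled (see below), then the shift along the tool's x, y, z scaled (see below), then the closure in counts, from 0 (fully open) to 255 (shut). A call has 1 to 10 rows; each row is the pose to reach, as a shift and turn from the pose measured when the call began, along the tool's axes at that moment; what a row does not reach only later rows make up. The controller multiplies each number of a shift by 50 cm and each number of a turn by 60 degrees. A row lasts 1/8 s, in which the tool goes at most 62.5 mm and 10.7 degrees, less where a joint would pass 70% of its speed; a pose out of reach is approached as far as the arm can. A call with a number of a shift or a turn outside -1 to 1 is refused whole. A call with a gripper value outside its range is refused whole. The fingers move at their own pace and stop on an object; "newtons" is the grip in N (left out, the last holds). Time passes only in rows, so rows that repeat a pose let the fingers close. It gives the time, the measured TCP pose, the force and the opening at its end, in the units of the state.
- env.read_state(): the state, without advancing time (a new reading comes with each control period).
- env.get_image(name): name is "scene" or "side" or "wrist"; returns a dict with "image" (384x512x3 uint8, red, green, blue), "fx", "fy", "cx", "cy" (pixels), "eye" and "attitude" of the camera in the world. Camera axes: x right, y up, looking along -z (the intrinsics and any distortion apply to the point x, -y, -z); pixel columns grow to the right and rows downward; lengths in m; the calibration is good to about 2 mm. A picture is of the moment at which its call begins. There is no depth.
- env.finish_job(): hands the job in, once; it reports no verdict.
The state is a dict: "t": time; "joint_positions": joint angles; "joint_vel": joint speeds; "joint_efforts": joint torques, N m; "eef_pos": TCP position; "ee_rot": TCP orientation; "wrist_force": force on the tool from outside, world axes, zero at the start; "wrist_torque": the same for the moment, N m; "finger_gap": finger opening in m.
Only numpy, scipy, OpenCV 4.12 (cv2) and the standard library are available. Lean on these libraries where they do the work, as an engineer would, in place of code of your own. Each camera call takes 0.05 s, during which the arm holds its last target.

## Task

Squeeze the yellow clip lamp off its stand and clip it onto the dark steel fence on top of the green blast box, somewhere near the middle of the fence and pushed down onto its edge, with the lamp shining towards the slot. Then take the holder with the red grip out of the rack and lower its brass coupon upright through the slot until the blue line on the coupon is level with the top of the hatch, and finish while holding it there: do not let go or rest the grip on the hatch. Leave the other two holders where they are in the rack.

Things in the scene. Friction and masses are not known exactly. Their poses are not given: they have to be found in the camera images.
- blast_box: Green bench-top blast box, 200 (x) x 220 (y) mm, fixed, clear window in front (-x), flat aluminium hatch on top 140 mm above the bench, 10 mm thick. Origin: centre of its underside; z up, x to its back, y along slot and fence. The steel fence stands on the hatch 85 mm behind the centre. Hollow: nothing lies under the slot for 115 mm.
- slot (a point): Centre of the slot in the hatch, level with the hatch's top face; axes as the box. The slot is 7 mm wide (x) and 52 mm long (y), through the 10 mm hatch, with a chamfer of about 3 mm round its mouth and a 6 mm black border painted on the hatch round that.
- fence_top (a point): Middle of the top edge of the fence: an upright dark steel plate 5 mm thick (x), 180 mm long (y) and 32 mm high above the hatch, 125 mm behind the slot; axes as the box.
- lamp_clip: Battery lamp on a yellow peg-like sprung clip, 60 g, clipped jaws down on its stand. Origin: underside of the bridge, which rests on the clamped edge; z up, x across the edge, y along it. Tab bars (8 mm dia, 28 mm along y) at x +-18, z +48 mm, 44 mm over all: squeeze here along x. Jaw tips z -22 mm; hinge z +12 mm. Black barrel 24 mm dia to x -42 mm at the origin's height, shines to -x.
- lamp_jaw (a joint): Jaw opening angle, rad. 0: clamped flat on a 5 mm plate such as stand or fence; -0.1: fully closed with nothing between (2 mm gap); about 0.45 (20 mm gap) with the tab bars squeezed from 44 to 27 mm over all, which takes about 7 N and lowers the clip's body about 3 mm relative to the bars; stop 0.6. A spring closes it.
- lamp_lens (a point): Centre of the lamp's pale lens: 42 mm to -x of the lamp clip's origin.
- lamp_stand: Parking stand of the lamp, fixed: dark steel foot 90 x 70 x 10 mm with an upright aluminium plate 5 mm thick (x), 50 mm long (y), its top edge 70 mm above the bench. Origin: centre of the underside. The lamp clip starts on the middle of the plate, shining to the stand's -x.
- rack: Wooden rack, fixed, 190 (x) x 76 (y) x 72 mm high, with three slots 10 x 55 mm in its top, 60 mm apart along x. Origin: centre of its underside. The three holders hang in the slots, shoulders on the rack's top, in any order.
- brass_holder: Coupon holder with the RED grip, 150 g, loose. Origin: centre of the underside (shoulder) of the grip; the grip is a block 24 (x) x 30 (y) x 40 mm high above the origin. Below it hangs a brass coupon 5 mm thick (x), 50 mm wide (y), 60 mm long. It looks the same turned by half a turn about z.
- brass_holder_foot (a point): Middle of the coupon's lower edge, 60 mm below the grip's underside.
- brass_holder_line (a point): Middle of the blue line round the coupon (3 mm broad), 30 mm below the grip's underside.
- steel_holder: Same holder with a BLACK grip and a steel coupon; stays in the rack. Origin as the brass holder.
- copper_holder: Same holder with a WHITE grip and a copper coupon; stays in the rack. Origin as the brass holder.
Mind the look-alikes: they are no part of the job. Of the things like the lamp_clip, leave any that is pink or turquoise; of the rest the smaller one is meant.

How it is judged (in metres and radians):
On the way, in this order (a step that is already met when the one before it is completed fails the run):
1. The lamp is clipped on the fence and let go, shining towards the slot (x of lamp_clip in the frame of blast_box between 0.079 and 0.091 m and y of lamp_clip in the frame of blast_box between -0.06 and 0.06 m and z of lamp_clip in the frame of blast_box between 0.166 and 0.184 m and x of lamp_lens in the frame of blast_box below 0.065 m and value of joint lamp_jaw between -0.05 and 0.06 rad and angle between lamp_clip's own z axis and vertical below 0.2 rad and contact force between the fingers and lamp_clip below 0.2 N), for 0.3 s.
2. The brass coupon's foot has passed through the slot (x of brass_holder_foot in the frame of slot between -0.012 and 0.012 m and y of brass_holder_foot in the frame of slot between -0.012 and 0.012 m and z of brass_holder_foot in the frame of slot between -0.06 and -0.015 m), for 0.1 s.
At the end, for the whole second after the job is handed in: Coupon held by the fingers, still, upright within 7 deg in the slot, blue line within 8 mm of hatch level; lamp clipped on the fence, let go, lens to the slot, within 6 mm across, 60 mm along, seated -6 to +12 mm; other holders within 15 mm of their start (all of step 1 and x of brass_holder_foot in the frame of slot between -0.012 and 0.012 m and y of brass_holder_foot in the frame of slot between -0.012 and 0.012 m and z of brass_holder_line in the frame of slot between -0.008 and 0.008 m and angle between brass_holder's own z axis and vertical below 0.12 rad and contact force between the fingers and brass_holder above 1 N and linear speed of brass_holder below 0.02 m/s and distance of each of steel_holder, copper_holder from where it was at the start of the episode below 0.015 m); the arm keeps its last pose, push and grip.
It fails at once if The steel or copper holder is taken out of the rack (distance of any of steel_holder, copper_holder from where it was at the start of the episode above 0.03 m).
It also fails if it takes over 72 s, if anything falls off the work surface, if the arm or the gripper's body presses on something with over 40 N, if the wrist force passes 120 N, or if a joint passes its speed limit or range.

## Working session

There is one attempt and no reset: what is moved stays moved. The work goes in short steps, Python scripts to look and compute and a tool call to move; the robot and the scene stay as the last step left them, time stands still between calls to the robot, and variables do not carry over. Pictures are saved under pics/ and viewed, and the job is handed in when it is done.

Besides the shell and the picture viewer there is one more tool, called after "Emit:" by a JSON object that holds its "api" and its "payload". drive_tool: Moves the arm, as the interface text tells. Shifts and turns lie within -1 to 1; 1 stands for 50 cm of shift or 60 degrees of turn. Its arguments: {"type":"object","properties":{"targets":{"type":"array"},"newtons":{"type":"number"}},"required":["targets"]}

```bash
mkdir -p pics; ls; python3 - <<'E'
from rig import env
import cv2
s=env.read_state()
for k,v in s.items(): print(k,v)
print(env.hold_point_z)
for n in ["scene","side","wrist"]:
    d=env.get_image(n)
    cv2.imwrite(f"pics/{n}0.png",d["image"][:,:,::-1])
    print(n,{k:v for k,v in d.items() if k!="image"})
E
```

```text
pics
t 0.0
joint_positions [-1.20376206e+01  9.11406249e+00  9.15737213e+01 -7.07902601e-04
  7.94231070e+01 -1.20381927e+01]
joint_vel [-0.10349993  0.00039517  0.11169088 -0.1338641   0.09792894 -0.05224434]
joint_efforts [ 4.79022274e-04 -3.85570908e+01 -3.22103977e+01  7.00944406e-02
  3.78346047e-02 -1.56143192e-04]
eef_pos [5.74355107e-01 1.14609767e-04 2.13591559e-01]
ee_rot [-8.99775525e+01  1.08597250e-01  7.23927600e-04]
wrist_force [-0.20497912 -0.04732564 -0.04944785]
wrist_torque [-0.01223943 -0.00997734  0.03352928]
finger_gap 0.09136331313916615
-0.0187
scene {'fx': 363.8799684134472, 'fy': 363.8799684134472, 'cx': 256.4979508320577, 'cy': 187.36995357512242, 'eye': array([ 0.74496949, -0.4191707 ,  0.78205016]), 'attitude': array([35.04961549, -0.42766017, 32.7760152 ])}
side {'fx': 384.6225608750267, 'fy': 384.6225608750267, 'cx': 253.18428461291083, 'cy': 193.0010922203987, 'eye': array([ 0.29663222, -0.63327581,  0.59355626]), 'attitude': array([ 52.85600661,  -0.66026602, -16.78806907])}
wrist {'fx': 342.7176770968989, 'fy': 342.7176770968989, 'cx': 256.37161693584625, 'cy': 195.67952174786132, 'eye': array([0.57447209, 0.08244335, 0.38194535]), 'attitude': array([-16.62703957,   0.07653588,   0.05228196])}
```

View pics/scene0.png

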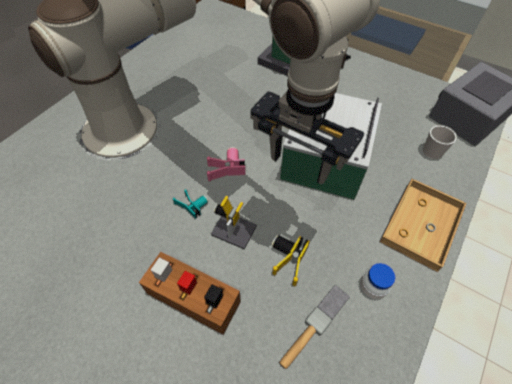

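View pics/side0.png

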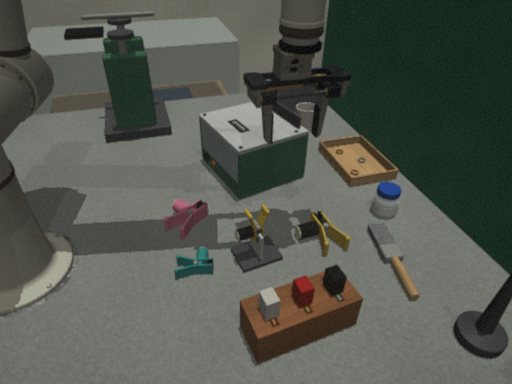

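View pics/wrist0.png

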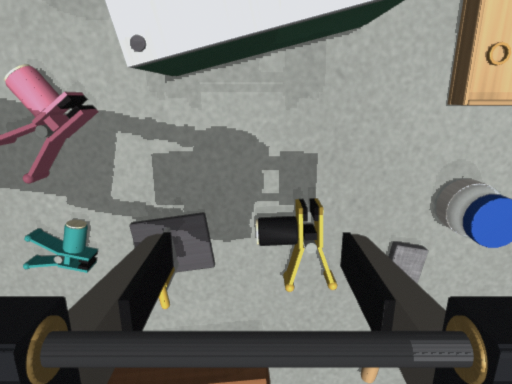

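```bash
cat > h.py <<'E'
import numpy as np, cv2
from scipy.spatial.transform import Rotation as R
from rig import env
def RM(a): return R.from_euler('xyz',a,degrees=True).as_matrix()
def cam(n):
    d=env.get_image(n); d["R"]=RM(d["attitude"]); d["eye"]=np.array(d["eye"]); return d
def ray(d,u,v):
    r=d["R"]@np.array([(u-d["cx"])/d["fx"],-(v-d["cy"])/d["fy"],-1.]); return r/np.linalg.norm(r)
def onz(d,u,v,z):
    r=ray(d,u,v); return d["eye"]+r*(z-d["eye"][2])/r[2]
def proj(d,p):
    q=d["R"].T@(np.asarray(p)-d["eye"]); return np.array([d["cx"]+d["fx"]*q[0]/-q[2], d["cy"]-d["fy"]*q[1]/-q[2]])
def tri(obs):
    A=np.zeros((3,3));b=np.zeros(3)
    for d,u,v in obs:
        r=ray(d,u,v);P=np.eye(3)-np.outer(r,r);A+=P;b+=P@d["eye"]
    x=np.linalg.solve(A,b)
    return x,[np.round(proj(d,x)-[u,v],1) for d,u,v in obs]
def crop(d,x0,y0,x1,y1,k,name):
    c=d["image"][y0:y1,x0:x1,::-1]; cv2.imwrite(f"pics/{name}.png",cv2.resize(c,None,fx=k,fy=k,interpolation=cv2.INTER_CUBIC))
def show(d,name): cv2.imwrite(f"pics/{name}.png",d["image"][:,:,::-1])
def st():
    s=env.read_state(); print("t",s["t"],"p",np.round(s["eef_pos"],4),"r",np.round(s["ee_rot"],2),"F",np.round(s["wrist_force"],1),"gap",round(s["finger_gap"],4)); return s
def rel(target,rpy=None,s=None):
    "shift/turn in tool units to reach world target TCP"
    s=s or env.read_state(); R0=RM(s["ee_rot"]); sh=R0.T@(np.array(target)-s["eef_pos"])/0.5
    t=np.zeros(3)
    if rpy is not None: t=R.from_matrix(R0.T@RM(rpy)).as_rotvec(degrees=True)/60
    print("turn",np.round(t,4),"shift",np.round(sh,4))
E
python3 - <<'E'
from h import *
a=cam("scene");b=cam("side")
crop(a,180,180,330,290,5,"s1");crop(b,210,190,360,300,5,"b1")
crop(a,130,240,250,340,6,"s2");crop(b,190,80,320,200,5,"b3")
E
```

```text
(no output)
```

View pics/s1.png

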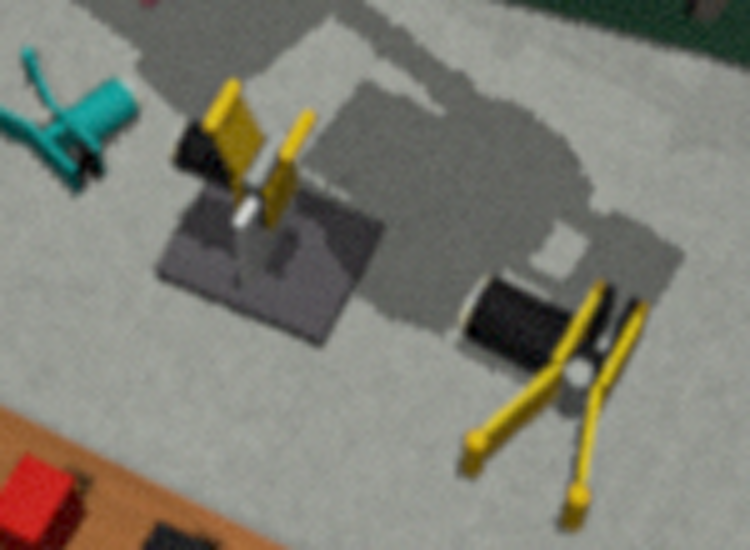

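View pics/b1.png

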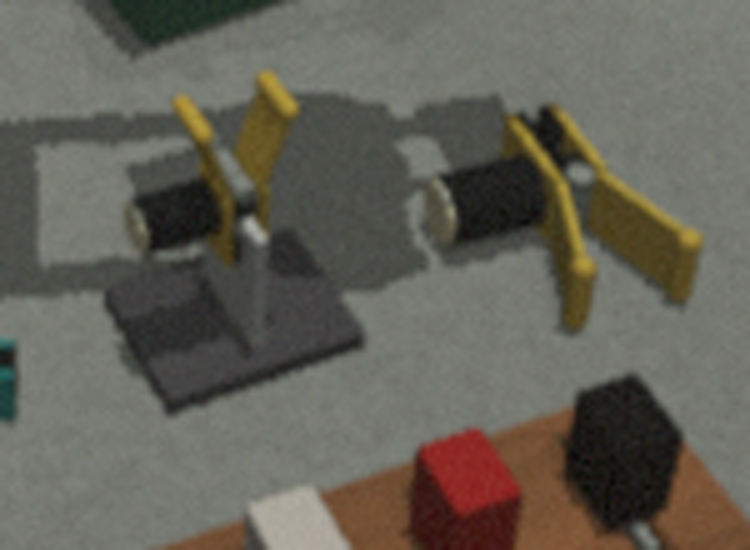

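View pics/b3.png

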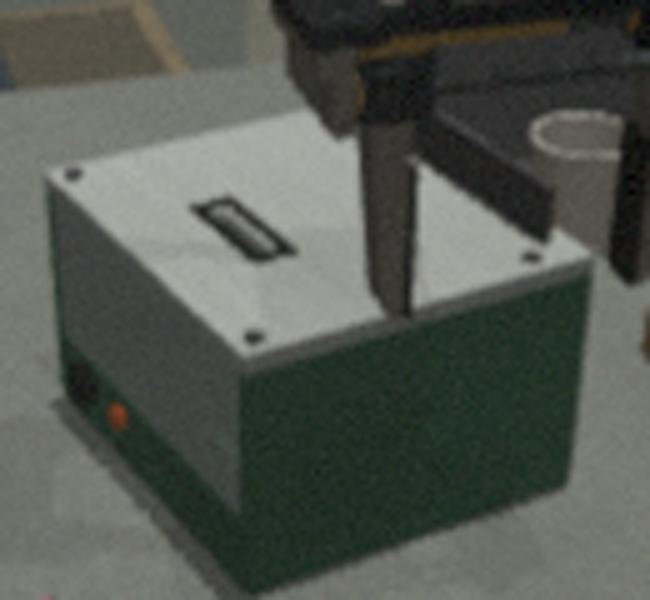

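```bash
python3 - <<'E'
from h import *
a=cam("scene");b=cam("side");w=cam("wrist")
S=lambda u,v:(180+u/5,180+v/5)
B=lambda u,v:(210+u/5,190+v/5)
C=lambda u,v:(190+u/5,80+v/5)
for n,u,v in [("L1",235,85),("L2",208,122),("R1",308,117),("R2",288,150)]: print("scene bar",n,onz(a,*S(u,v),.119).round(4))
for n,u,v in [("L1",181,103),("L2",207,135),("R1",264,78),("R2",295,110)]: print("side bar",n,onz(b,*B(u,v),.119).round(4))
print("plate end",onz(a,*S(247,209),.07).round(4),onz(b,*B(257,232),.07).round(4))
for u,v in [(158,270),(322,345),(385,228)]: print("foot scene",onz(a,*S(u,v),.01).round(4))
for u,v in [(108,297),(170,405),(362,335)]: print("foot side",onz(b,*B(u,v),.01).round(4))
c=[onz(b,*C(u,v),.14) for u,v in [(46,178),(246,358),(592,264)]]
print("hatch",np.round(c,4), [np.linalg.norm(c[0]-c[1]),np.linalg.norm(c[1]-c[2])])
s=[onz(b,*C(u,v),.14) for u,v in [(192,205),(230,197),(297,250),(260,262)]]
print("slot border",np.round(s,4),np.mean(s,0))
E
```

```text
scene bar L1 [ 0.4573 -0.0822  0.119 ]
scene bar L2 [ 0.4586 -0.1041  0.119 ]
scene bar R1 [ 0.4933 -0.0785  0.119 ]
scene bar R2 [ 0.4955 -0.0969  0.119 ]
side bar L1 [ 0.4537 -0.0851  0.119 ]
side bar L2 [ 0.4579 -0.106   0.119 ]
side bar R1 [ 0.4891 -0.0794  0.119 ]
side bar R2 [ 0.4946 -0.1012  0.119 ]
plate end [ 0.4792 -0.1086  0.07  ] [ 0.4768 -0.1128  0.07  ]
foot scene [ 0.4405 -0.1327  0.01  ]
foot scene [ 0.5275 -0.1226  0.01  ]
foot scene [ 0.5187 -0.0548  0.01  ]
foot side [ 0.4252 -0.0733  0.01  ]
foot side [ 0.4342 -0.1377  0.01  ]
foot side [ 0.5204 -0.1235  0.01  ]
hatch [[0.4351 0.3029 0.14  ]
 [0.489  0.0965 0.14  ]
 [0.6769 0.1369 0.14  ]] [np.float64(0.2133338112686828), np.float64(0.19215544015614197)]
slot border [[0.502  0.2518 0.14  ]
 [0.5233 0.2554 0.14  ]
 [0.5406 0.1899 0.14  ]
 [0.5195 0.1828 0.14  ]] [0.52137446 0.21997842 0.14      ]
```

View pics/s2.png

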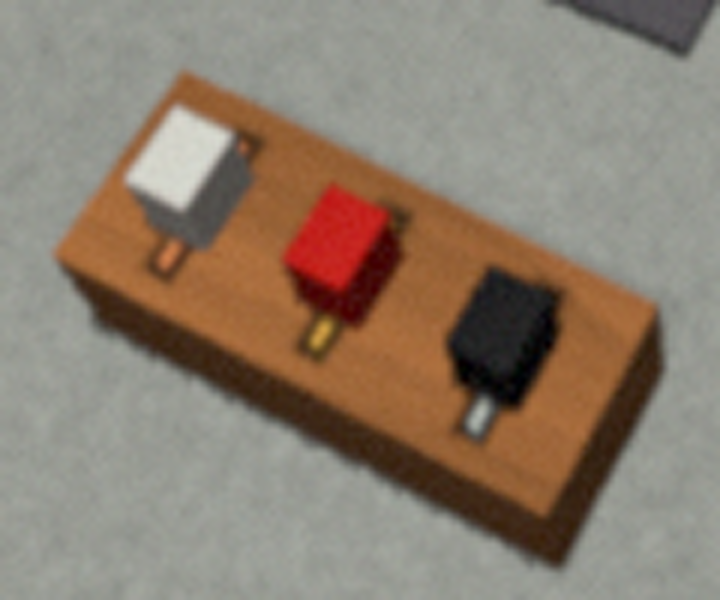

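Emit:
{"api": "drive_tool", "payload": {"targets": [[0,-0.06,0,-0.1,0,-0.09,0],[0,-0.12,0,-0.2,0,-0.184,0],[0,-0.12,0,-0.2,0,-0.184,0],[0,-0.12,0,-0.2,0,-0.184,0],[0,-0.12,0,-0.2,0,-0.184,0]]}}

```text
t: 1.02
eef_pos: [0.4758, -0.0914, 0.2147]
ee_rot: [-90.0, -0.0, 7.2]
wrist_force: [0.2, 0.3, -0.2]
finger_gap: 0.0918
```

```bash
python3 - <<'E'
from h import *
st()
for n in ["scene","side","wrist"]: show(cam(n),n+"1")
E
```

```text
t 1.025 p [ 0.4758 -0.0914  0.2147] r [-8.999e+01 -3.000e-02  7.240e+00] F [ 0.2  0.3 -0.2] gap 0.0918
```

View pics/wrist1.png

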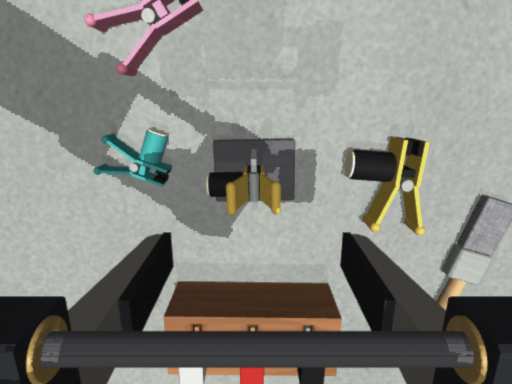

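View pics/scene1.png

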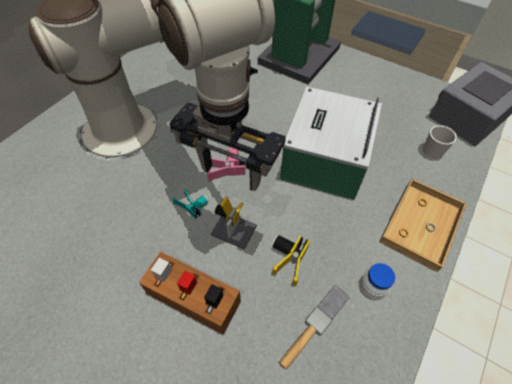

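View pics/side1.png

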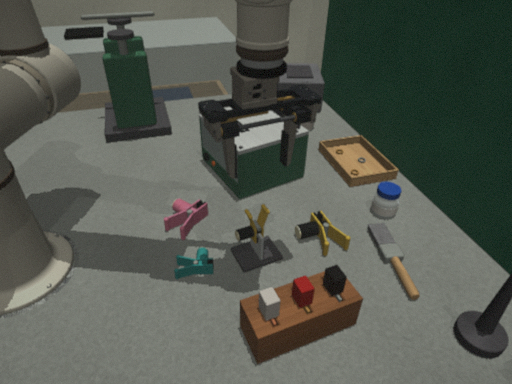

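```bash
python3 - <<'E'
from h import *
a=cam("scene");w=cam("wrist");b=cam("side")
np.save("cam_a.npy",a,allow_pickle=True);np.save("cam_b.npy",b,allow_pickle=True);np.save("cam_w1.npy",w,allow_pickle=True)
crop(w,195,120,325,220,6,"w1c");crop(a,275,80,395,200,5,"a1c");crop(b,190,85,320,195,6,"b1c")
E
```

```text
(no output)
```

View pics/w1c.png

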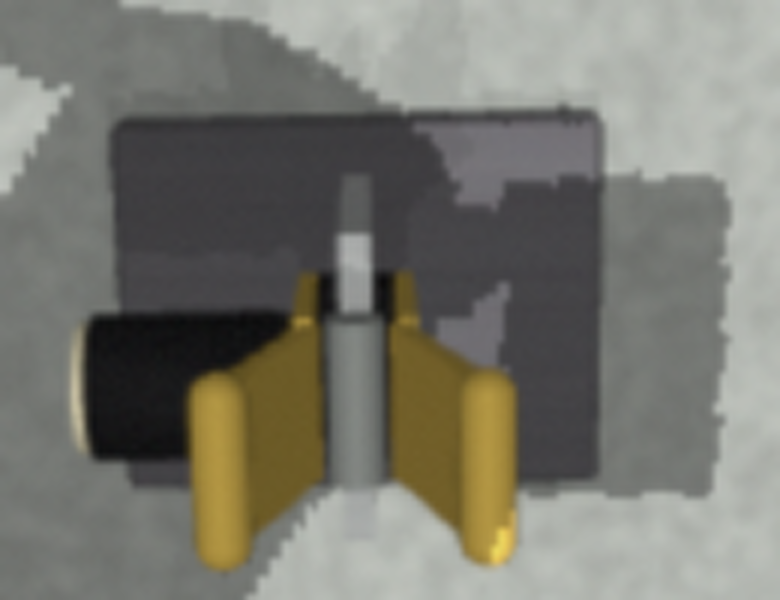

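View pics/a1c.png

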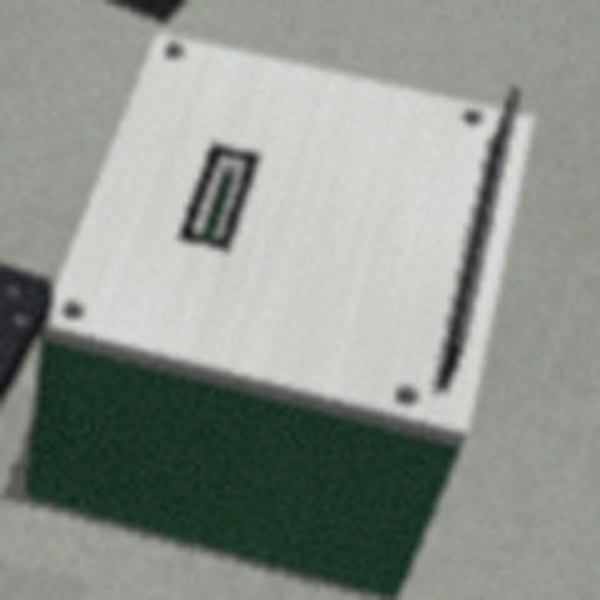

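View pics/b1c.png

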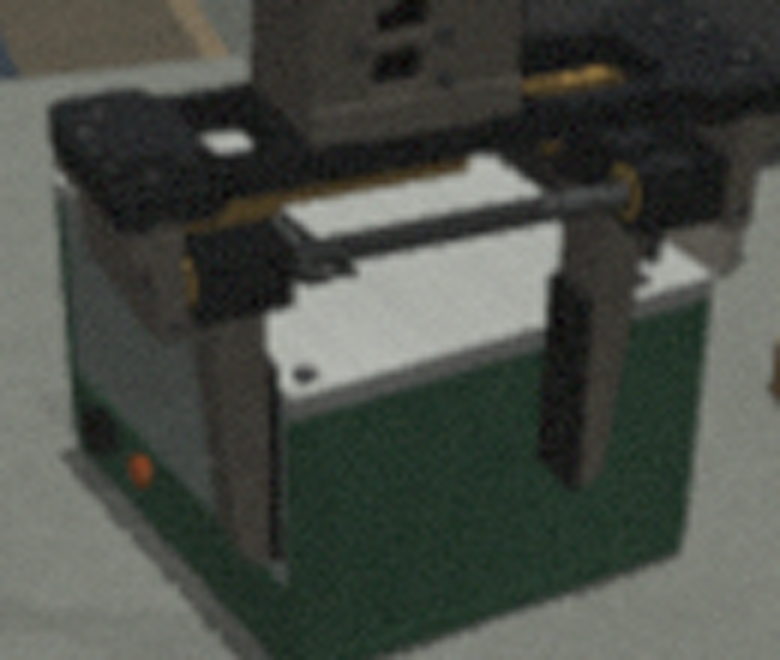

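```bash
python3 - <<'E'
from h import *
a,b,w=[np.load(f"cam_{k}.npy",allow_pickle=True).item() for k in "a b w1".split()]
W=lambda u,v:(195+u/6,120+v/6)
A=lambda u,v:(275+u/5,80+v/5)
L=[onz(w,*W(u,v),.118) for u,v in [(217,378),(223,565),(491,375),(489,560)]]
print("bars",np.round(L,4),np.mean(L,0))
for p in [(357,235),(359,320),(359,485)]: print("plate/bridge",onz(w,*W(*p),.07))
F=[onz(w,*W(u,v),.01) for u,v in [(113,122),(601,112),(599,480),(131,487)]];print("foot",np.round(F,4),np.mean(F,0))
def yaw(v): return np.degrees(np.arctan2(v[1],v[0]))
print("foot yaw",yaw(F[1]-F[0]),"bar yaw",yaw((L[2]+L[3]-L[0]-L[1])))
H=[onz(a,*A(u,v),.14) for u,v in [(157,35),(535,118),(465,437),(45,330)]];print("hatch",np.round(H,4),np.mean(H,0),yaw(H[1]-H[0]),yaw(H[2]-H[3]),yaw(H[0]-H[3])-90,yaw(H[1]-H[2])-90,[np.linalg.norm(H[i]-H[i-1]) for i in range(4)])
Sl=[onz(a,*A(u,v),.14) for u,v in [(212,145),(260,154),(228,250),(181,240)]];print("slot",np.round(Sl,4),np.mean(Sl,0),yaw(Sl[0]-Sl[3])-90,yaw(Sl[1]-Sl[2])-90)
sc=[onz(a,*A(u,v),.14) for u,v in [(174,50),(472,117),(407,396),(73,310)]];print("screws",np.round(sc,4),np.mean(sc,0))
E
```

```text
bars [[ 0.4538 -0.0802  0.118 ]
 [ 0.4574 -0.1063  0.118 ]
 [ 0.4898 -0.0751  0.118 ]
 [ 0.4933 -0.1009  0.118 ]] [ 0.4735645  -0.09063143  0.118     ]
plate/bridge [ 0.47066819 -0.06764758  0.07      ]
plate/bridge [ 0.47266251 -0.08088289  0.07      ]
plate/bridge [ 0.47606134 -0.10759125  0.07      ]
foot [[ 0.4255 -0.0639  0.01  ]
 [ 0.5125 -0.0509  0.01  ]
 [ 0.5233 -0.1196  0.01  ]
 [ 0.4353 -0.1323  0.01  ]] [ 0.47414381 -0.0916892   0.01      ]
foot yaw 8.49383408909002 bar yaw 8.220119568603605
hatch [[0.4394 0.3109 0.14  ]
 [0.6336 0.3608 0.14  ]
 [0.6855 0.1451 0.14  ]
 [0.4951 0.0969 0.14  ]] [0.56340928 0.22843308 0.14      ] 14.413578057887458 14.186942719026494 14.5665497076304 13.536461402224418 [np.float64(0.22115414943948636), np.float64(0.2004586383578156), np.float64(0.22195651825485851), np.float64(0.19647202072190975)]
slot [[0.5032 0.2514 0.14  ]
 [0.5266 0.2589 0.14  ]
 [0.5435 0.1901 0.14  ]
 [0.5212 0.1835 0.14  ]] [0.52360154 0.22098563 0.14      ] 14.893931877555374 13.81074044394434
screws [[0.4527 0.3052 0.14  ]
 [0.606  0.3437 0.14  ]
 [0.6539 0.1528 0.14  ]
 [0.4998 0.115  0.14  ]] [0.55312125 0.22918213 0.14      ]
```

```bash
python3 - <<'E'
from h import *
s=st(); rel([0.4738,-0.0908,0.0995],[-90,0,8.3],s)
E
```

```text
t 1.325 p [ 0.4752 -0.0916  0.2144] r [-8.999e+01  2.000e-02  7.250e+00] F [-0.   0.4 -0. ] gap 0.0919
turn [-0.0002 -0.0174 -0.0004] shift [-0.0025  0.2298  0.0018]
```

Emit:
{"api": "drive_tool", "payload": {"newtons": 12, "targets": [[0,-0.018,0,-0.003,0.08,0.001,0],[0,-0.018,0,-0.003,0.16,0.001,40],[0,-0.018,0,-0.003,0.21,0.001,80],[0,-0.018,0,-0.003,0.23,0.001,100],[0,-0.018,0,-0.003,0.23,0.001,105],[0,-0.018,0,-0.003,0.23,0.001,105],[0,-0.018,0,-0.003,0.23,0.001,105]]}}

```text
t: 2.2
eef_pos: [0.4745, -0.0916, 0.1006]
ee_rot: [-90.1, -0.1, 8.3]
wrist_force: [-0.4, -0.1, 0.5]
finger_gap: 0.0543
```

```bash
python3 - <<'E'
from h import *
st(); 
a=cam("scene");b=cam("side");w=cam("wrist")
crop(a,190,150,290,260,5,"a2");crop(b,190,150,310,270,5,"b2");crop(w,150,150,370,370,3,"w2")
E
```

```text
t 2.2 p [ 0.4745 -0.0916  0.1006] r [-9.006e+01 -9.000e-02  8.330e+00] F [-0.4 -0.1  0.5] gap 0.0543
```

View pics/a2.png

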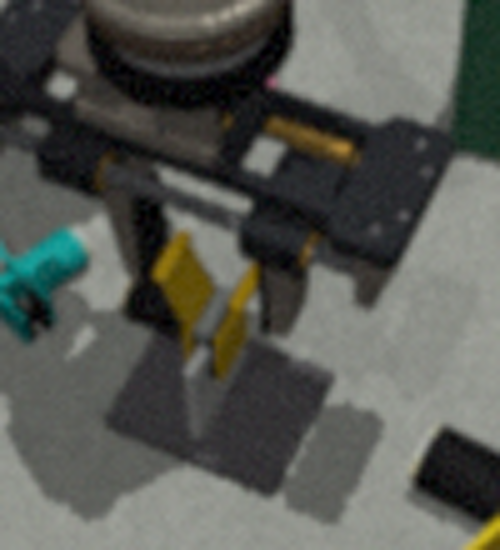

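View pics/b2.png

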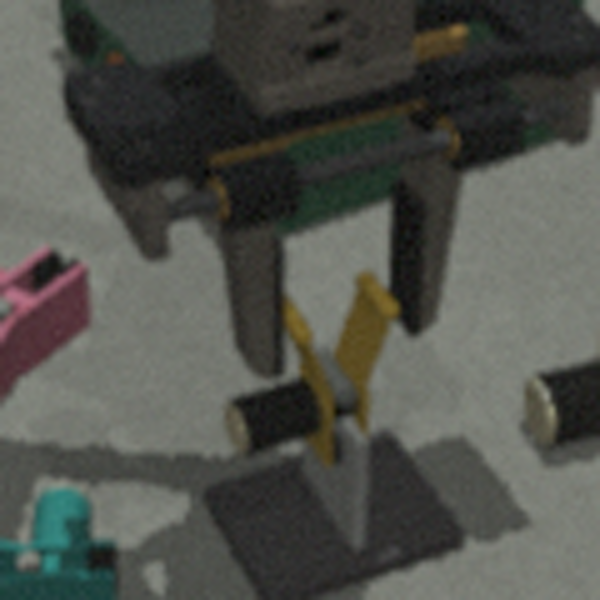

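View pics/w2.png

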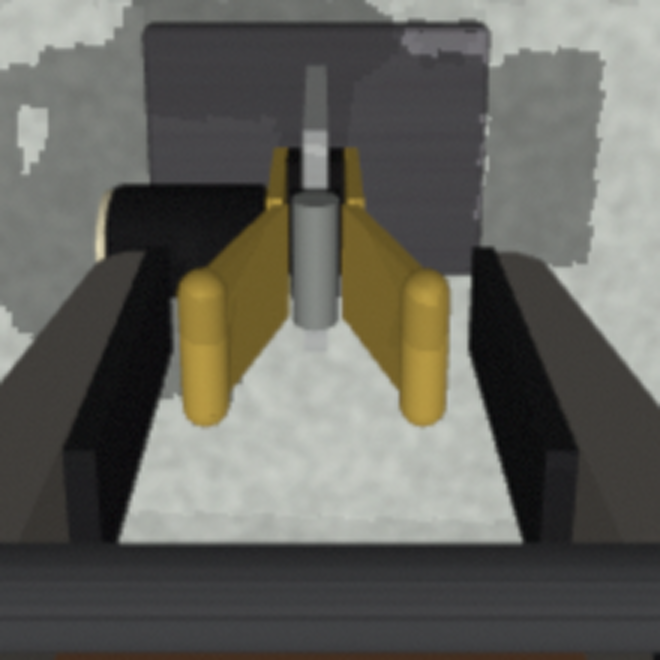

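```bash
python3 - <<'E'
from h import *
s=st(); w=cam("wrist"); Rt=RM(s["ee_rot"]); c=np.array(s["eef_pos"])
for x in (-.027,.027):
  for y in (0,-.0187):
    for z in (-.01,.01):
      print(x,y,z,(proj(w,c+Rt@[x,y,z])-150)*3)
L=[onz(w,150+u/3,150+v/3,.118) for u,v in [(202,275),(207,420),(427,275),(424,418)]]
m=np.mean(L,0);print(np.round(L,4),m, Rt.T@(m-c))
E
```

```text
t 2.35 p [ 0.474  -0.0914  0.1   ] r [-9.002e+01 -3.000e-02  8.330e+00] F [ 0.9 -0.3  0.2] gap 0.0542
-0.027 0 -0.01 [170.8482412  358.19318527]
-0.027 0 0.01 [166.28374722 256.82638216]
-0.027 -0.0187 -0.01 [155.22446632 414.01345049]
-0.027 -0.0187 0.01 [149.61501992 303.51971226]
0.027 0 -0.01 [466.80351632 358.40330531]
0.027 0 0.01 [471.56388213 257.05960555]
0.027 -0.0187 -0.01 [482.42871127 414.23602561]
0.027 -0.0187 0.01 [488.25529302 303.76999677]
[[ 0.4535 -0.0796  0.118 ]
 [ 0.4573 -0.1055  0.118 ]
 [ 0.4888 -0.0744  0.118 ]
 [ 0.4929 -0.0999  0.118 ]] [ 0.4731177  -0.08985868  0.118     ] [-0.00063328 -0.01800961  0.00165375]
```

Emit:
{"api": "drive_tool", "payload": {"newtons": 14, "targets": [[0,0,0,-0.001,0,0.003,120],[0,0,0,-0.001,0,0.003,140],[0,0,0,-0.001,-0.002,0.003,160],[0,0,0,-0.001,-0.005,0.003,180],[0,0,0,-0.001,-0.006,0.003,183],[0,0,0,-0.001,-0.006,0.003,183],[0,0,0,-0.001,-0.006,0.003,183]]}}

```text
t: 3.28
eef_pos: [0.474, -0.0902, 0.1036]
ee_rot: [-90.1, -0.1, 8.3]
wrist_force: [1.6, 0.7, 6.6]
finger_gap: 0.0263
```

```bash
python3 - <<'E'
from h import *
st(); 
b=cam("side");w=cam("wrist")
crop(b,190,150,310,270,5,"b3");crop(w,150,150,370,370,3,"w3")
E
```

```text
t 3.275 p [ 0.474  -0.0902  0.1036] r [-90.06  -0.12   8.33] F [1.6 0.7 6.6] gap 0.0263
```

View pics/b3.png

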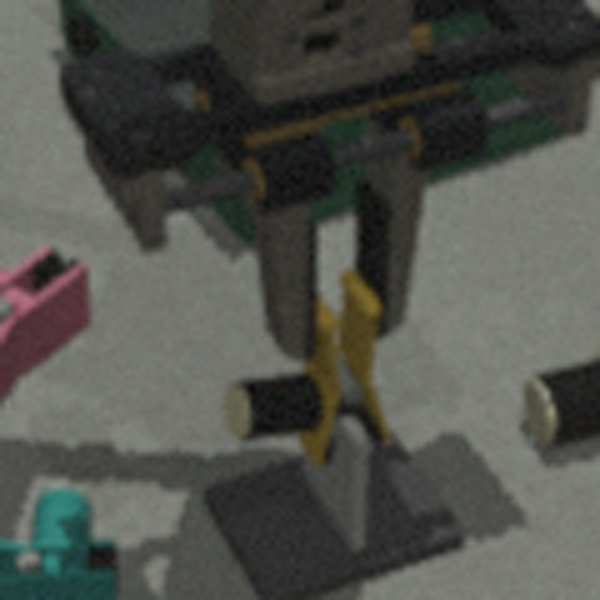

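View pics/w3.png

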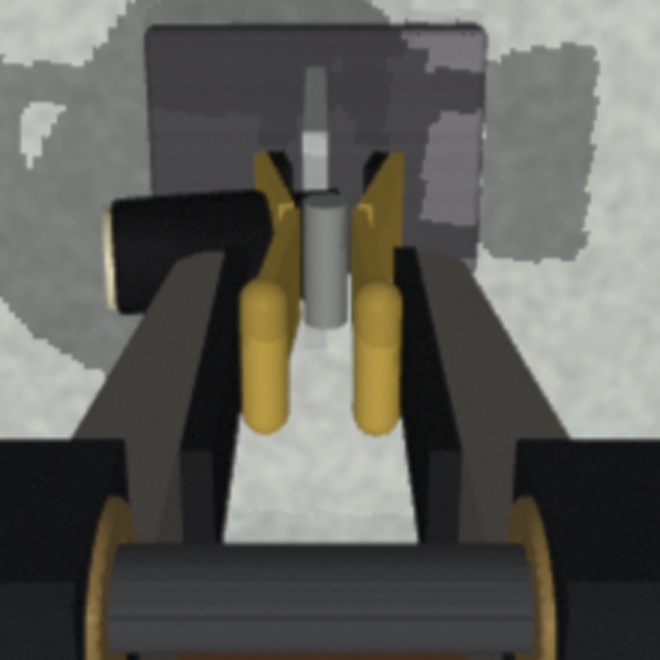

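Emit:
{"api": "drive_tool", "payload": {"targets": [[0,0,0,0,-0.04,0,183],[0,0,0,0,-0.1,0,183],[0,0,0,0,-0.2,0,183],[0,0,0,0,-0.3,0,183],[0,0,0,0,-0.3,0,183]]}}

```text
t: 4.0
eef_pos: [0.4751, -0.0911, 0.2571]
ee_rot: [-90.3, -0.4, 8.3]
wrist_force: [0.4, -0.1, -1.5]
finger_gap: 0.0257
```

```bash
python3 - <<'E'
from h import *
st(); 
a=cam("scene");b=cam("side");w=cam("wrist")
crop(a,170,100,300,250,4,"a4");crop(b,190,90,310,270,3,"b4");crop(w,100,130,400,350,2,"w4")
E
```

```text
t 4.0 p [ 0.4751 -0.0911  0.2571] r [-90.29  -0.39   8.33] F [ 0.4 -0.1 -1.5] gap 0.0257
```

View pics/b4.png

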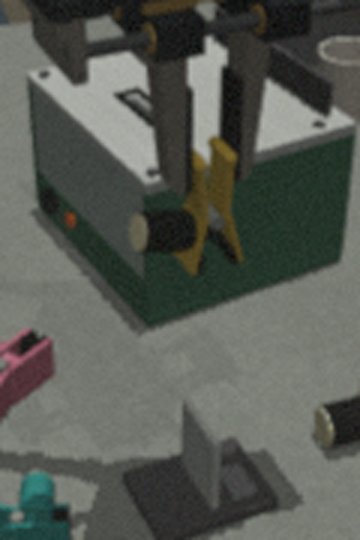

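View pics/w4.png

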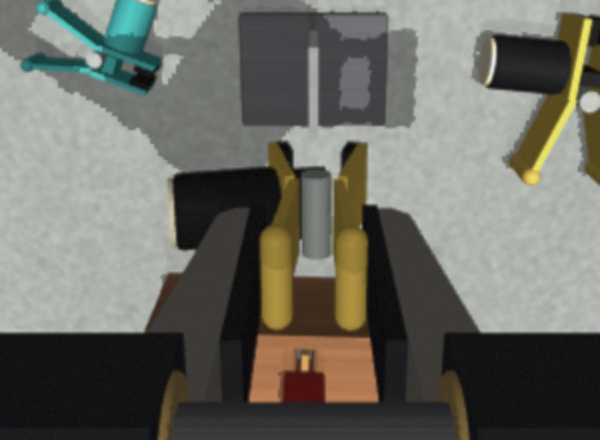

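View pics/a4.png

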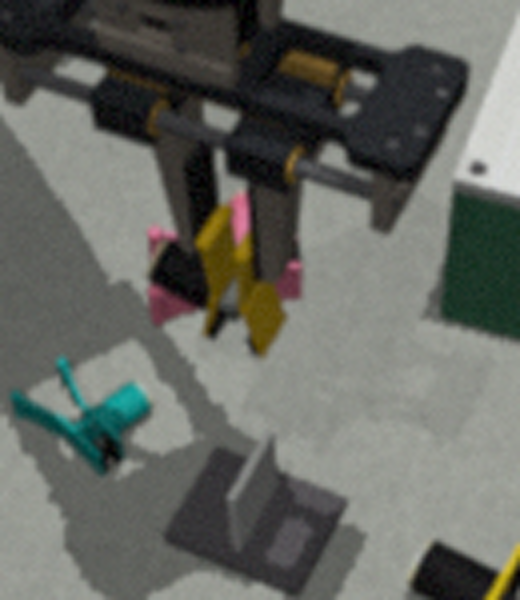

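```bash
python3 - <<'E'
from h import *
s=st(); rel([0.6458,0.245,0.30],[-90,0,14.2],s)
E
```

```text
t 4.15 p [ 0.4724 -0.0898  0.2515] r [-89.96   0.09   8.32] F [ 0.1 -0.1 -0.8] gap 0.0261
turn [-0.0008 -0.098  -0.0014] shift [ 0.4398 -0.0972  0.6124]
```

Emit:
{"api": "drive_tool", "payload": {"targets": [[0,0,0,0.03,-0.04,0.03,183],[0,-0.01,0,0.09,-0.08,0.12,183],[0,-0.03,0,0.16,-0.096,0.22,183],[0,-0.05,0,0.23,-0.096,0.32,183],[0,-0.07,0,0.3,-0.096,0.42,183],[0,-0.09,0,0.37,-0.096,0.51,183],[0,-0.098,0,0.42,-0.096,0.58,183],[0,-0.098,0,0.44,-0.096,0.612,183],[0,-0.098,0,0.44,-0.096,0.612,183],[0,-0.098,0,0.44,-0.096,0.612,183]]}}

```text
t: 5.4
eef_pos: [0.6452, 0.2439, 0.2978]
ee_rot: [-90.0, 0.3, 14.2]
wrist_force: [0.2, 0.1, 0.6]
finger_gap: 0.0258
```

```bash
python3 - <<'E'
from h import *
st(); 
a=cam("scene");b=cam("side");w=cam("wrist")
np.save("cam_w5.npy",w,allow_pickle=True)
crop(a,270,20,430,180,4,"a5");crop(b,180,20,340,180,4,"b5");show(w,"w5")
E
```

```text
t 5.4 p [0.6452 0.2439 0.2978] r [-89.97   0.25  14.17] F [0.2 0.1 0.6] gap 0.0258
```

View pics/b5.png

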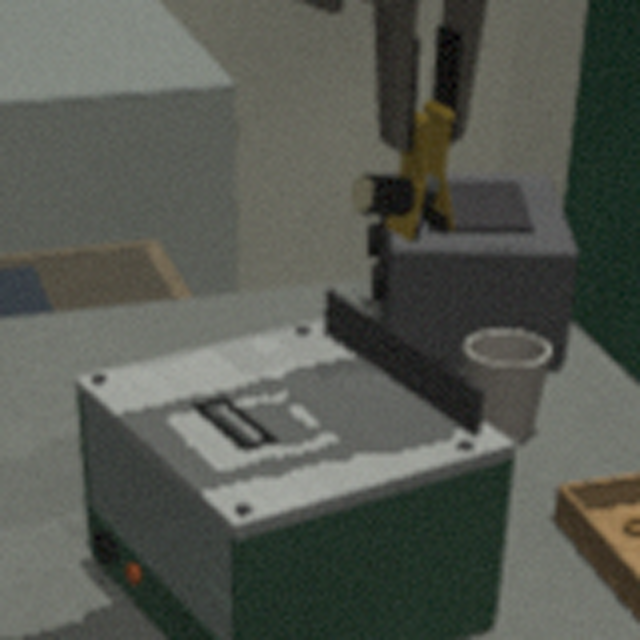

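View pics/w5.png

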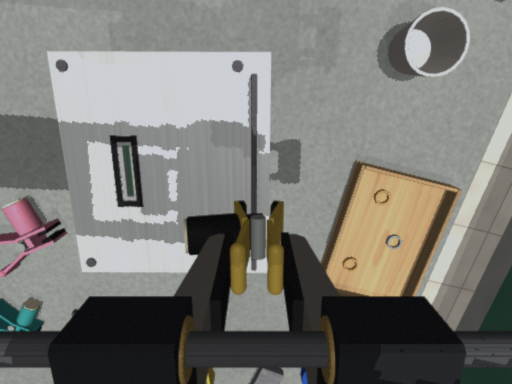

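View pics/a5.png

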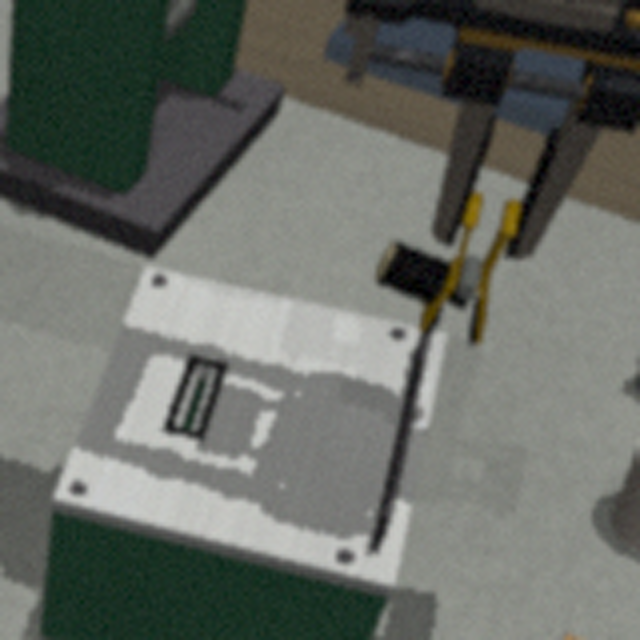

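```bash
python3 - <<'E'
from h import *
w=np.load("cam_w5.npy",allow_pickle=True).item()
crop(w,230,60,290,160,6,"w5f");crop(w,95,120,160,220,6,"w5s");crop(w,180,190,330,300,5,"w5c")
E
python3 -c "
import cv2,numpy as np
a=cv2.imread('pics/w5f.png');b=cv2.imread('pics/w5s.png')
print(a.shape,b.shape);cv2.imwrite('pics/w5fs.png',np.hstack([a,b]))"
```

```text
(600, 360, 3) (600, 390, 3)
```

View pics/w5fs.png

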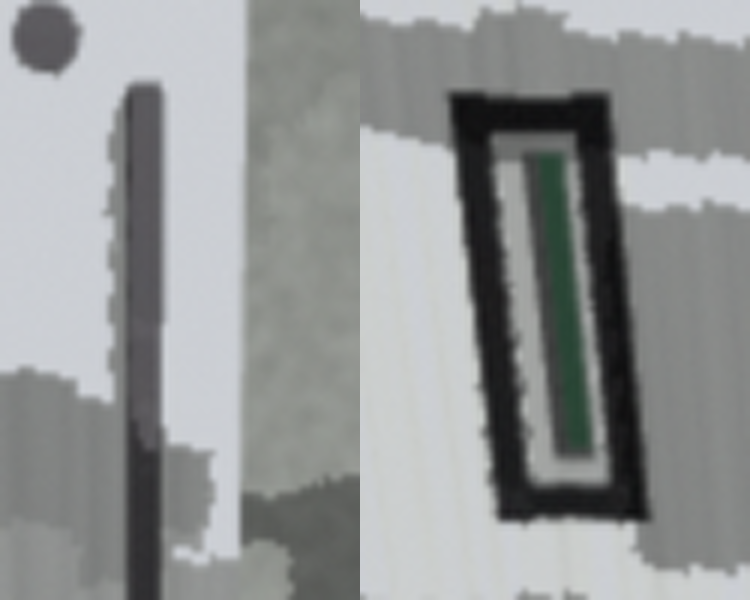

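View pics/w5c.png

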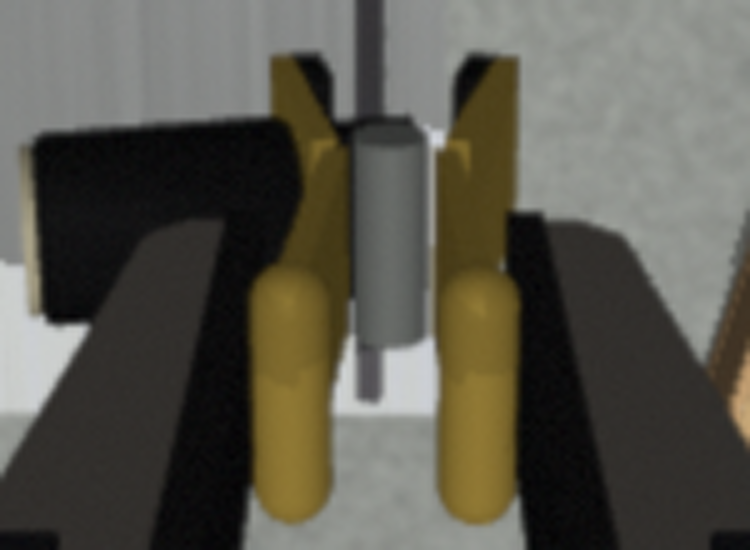

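```bash
python3 - <<'E'
from h import *
w=np.load("cam_w5.npy",allow_pickle=True).item()
def yaw(v): return np.degrees(np.arctan2(v[1],v[0]))
f1=onz(w,230+145/6,60+84/6,.172); f2=onz(w,180+369/5,190+400/5,.172)
print("fence",f1,f2,(f1+f2)/2,np.linalg.norm(f1-f2),yaw(f1-f2)-90)
S=[onz(w,95+u/6,120+v/6,.14) for u,v in [(450-360,95),(608-360,93),(650-360,522),(499-360,520)]]
print(np.round(S,4),np.mean(S,0),yaw(S[0]-S[3])-90,yaw(S[1]-S[2])-90)
m=np.mean(S,0);Y=np.radians(14.2);e=np.array([np.cos(Y),np.sin(Y),0])
print("fence from slot",m+.125*e)
for u,v,z in [(396,130,.21),(396,345,.21)]: pass
s=st(); c=s["eef_pos"];Rt=RM(s["ee_rot"])
# clip hinge / bars in tool frame
p=[onz(w,180+u/5,190+v/5,c[2]+.0187) for u,v in [(288,270),(292,520),(480,272),(478,520)]]
print("bars in tool",np.round([Rt.T@(q-c) for q in p],4))
p=[onz(w,180+u/5,190+v/5,c[2]-.0336+.012) for u,v in [(389,135),(391,335),(370,60)]]
print("hinge in tool",np.round([Rt.T@(q-c) for q in p],4))
E
```

```text
fence [0.61984552 0.33770833 0.172     ] [0.66275367 0.16520585 0.172     ] [0.64129959 0.25145709 0.172     ] 0.1777588601378338 13.968241841972869
[[0.5001 0.2521 0.14  ]
 [0.5243 0.2586 0.14  ]
 [0.5417 0.1893 0.14  ]
 [0.5171 0.1834 0.14  ]] [0.52081835 0.22084607 0.14      ] 13.851350484997596 14.10705298220445
fence from slot [0.64199902 0.25150949 0.14      ]
t 5.55 p [0.6457 0.2438 0.2993] r [-89.96   0.11  14.14] F [ 0.2 -0.1 -0.7] gap 0.0262
bars in tool [[-0.0089 -0.0187  0.0138]
 [-0.0089 -0.0187 -0.0132]
 [ 0.0094 -0.0187  0.0137]
 [ 0.0096 -0.0187 -0.0132]]
hinge in tool [[ 0.0009  0.0216  0.0126]
 [ 0.0012  0.0216 -0.0133]
 [-0.0013  0.0216  0.0219]]
```

```bash
python3 - <<'E'
from h import *
s=st(); rel([0.641,0.2512,0.236],[-90,0,14],s)
E
```

```text
t 5.55 p [0.6457 0.2438 0.2993] r [-89.96   0.11  14.14] F [ 0.2 -0.1 -0.7] gap 0.0262
turn [-0.0007  0.0023 -0.0018] shift [-0.0052  0.1267  0.0166]
```

Emit:
{"api": "drive_tool", "payload": {"targets": [[0,0.002,0,-0.005,0.03,0.012,183],[0,0.002,0,-0.005,0.08,0.016,183],[0,0.002,0,-0.005,0.12,0.016,183],[0,0.002,0,-0.005,0.126,0.016,183],[0,0.002,0,-0.005,0.126,0.016,183]]}}

```text
t: 6.18
eef_pos: [0.6413, 0.2509, 0.2366]
ee_rot: [-90.0, 0.1, 14.0]
wrist_force: [-1.0, 0.2, -0.0]
finger_gap: 0.0258
```

```bash
python3 - <<'E'
from h import *
st(); 
a=cam("scene");b=cam("side");w=cam("wrist")
np.save("cam_w6.npy",w,allow_pickle=True)
crop(a,320,50,420,170,5,"a6");crop(b,240,50,340,160,5,"b6");crop(w,180,130,330,300,4,"w6")
E
```

```text
t 6.175 p [0.6413 0.2509 0.2366] r [-89.96   0.09  14.  ] F [-1.   0.2 -0. ] gap 0.0258
```

View pics/b6.png

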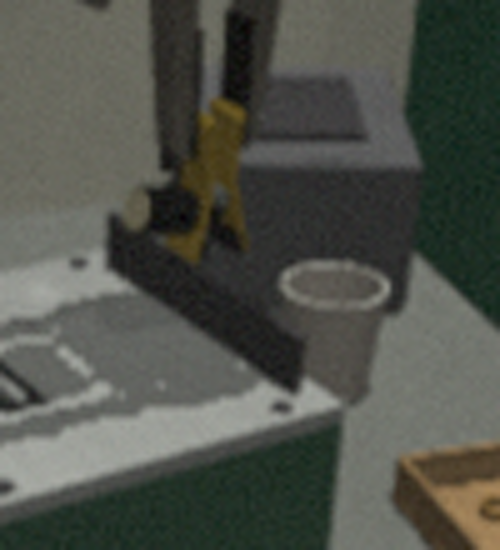

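View pics/w6.png

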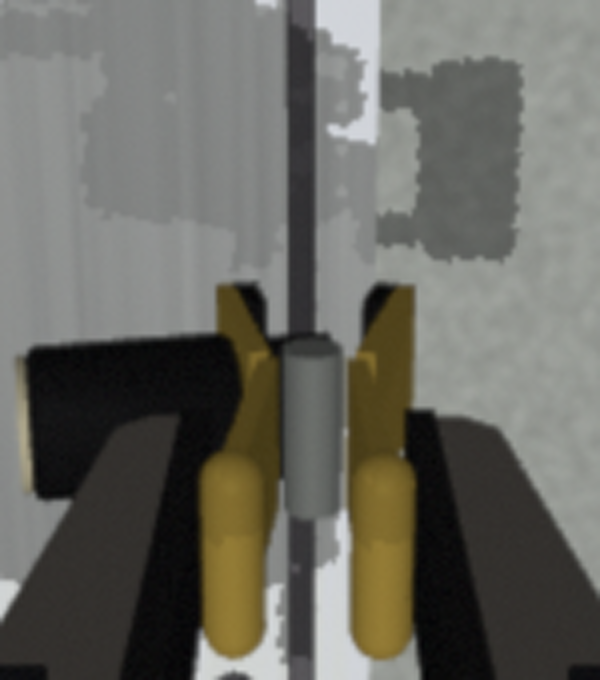

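View pics/a6.png

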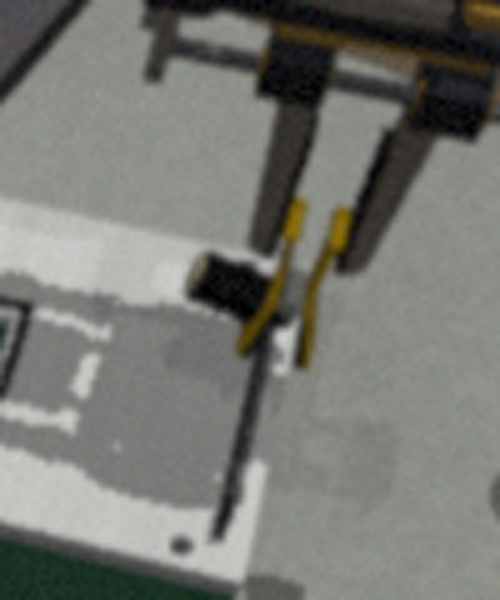

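Emit:
{"api": "drive_tool", "payload": {"targets": [[0,0,0,-0.003,0.012,0,183],[0,0,0,-0.003,0.03,0,183],[0,0,0,-0.003,0.046,0,183],[0,0,0,-0.003,0.056,0,183],[0,0,0,-0.003,0.062,0,183],[0,0,0,-0.003,0.062,0,183]]}}

```text
t: 7.08
eef_pos: [0.6405, 0.2507, 0.2069]
ee_rot: [-90.0, -0.0, 14.0]
wrist_force: [-0.0, -0.4, -0.8]
finger_gap: 0.0259
```

```bash
python3 - <<'E'
from h import *
st(); 
a=cam("scene");b=cam("side");w=cam("wrist")
crop(a,320,50,420,170,5,"a7");crop(b,240,50,340,160,5,"b7");crop(w,180,130,330,300,4,"w7")
E
```

```text
t 7.075 p [0.6405 0.2507 0.2069] r [-8.996e+01 -4.000e-02  1.401e+01] F [-0.  -0.4 -0.8] gap 0.0259
```

View pics/b7.png

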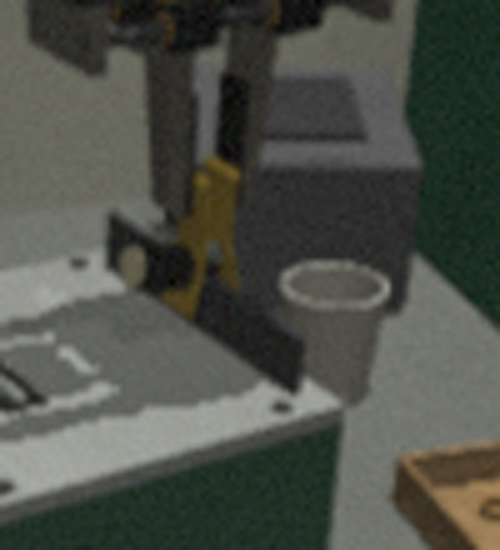

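View pics/w7.png

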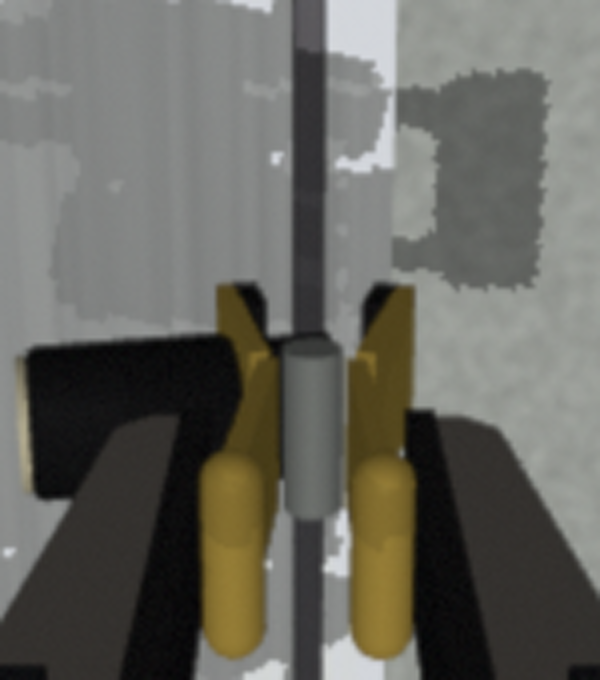

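View pics/a7.png

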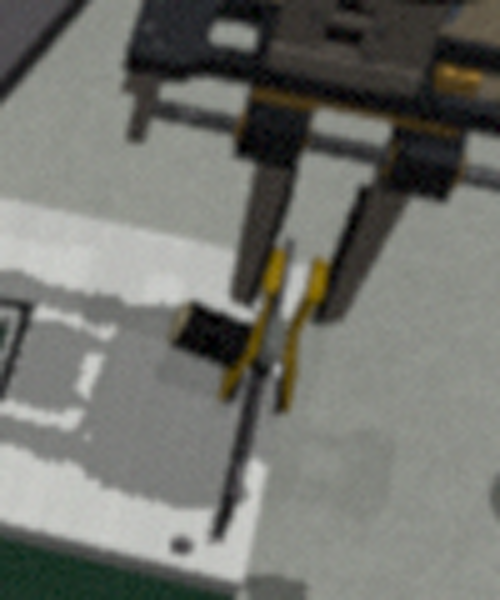

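Emit:
{"api": "drive_tool", "payload": {"targets": [[0,0,0,-0.001,0.003,0,183],[0,0,0,-0.001,0.006,0,183],[0,0,0,-0.001,0.006,0,183]]}}

```text
t: 7.6
eef_pos: [0.6407, 0.2508, 0.206]
ee_rot: [-90.0, -0.2, 14.0]
wrist_force: [-2.5, 0.5, 6.0]
finger_gap: 0.0261
```

Emit:
{"api": "drive_tool", "payload": {"targets": [[0,0,0,0,0.002,0,170],[0,0,0,0,0.004,0,150],[0,0,0,0,0.005,0,130],[0,0,0,0,0.005,0,110],[0,0,0,0,0.005,0,90],[0,0,0,0,0.005,0,70],[0,0,0,0,0.005,0,70]]}}

```text
t: 8.48
eef_pos: [0.6408, 0.2508, 0.2036]
ee_rot: [-90.0, -0.2, 14.0]
wrist_force: [-0.2, -0.8, -0.9]
finger_gap: 0.0668
```

```bash
python3 - <<'E'
from h import *
st(); 
a=cam("scene");b=cam("side");w=cam("wrist")
crop(a,320,50,420,170,5,"a8");crop(b,240,50,340,160,5,"b8");crop(w,180,130,330,300,4,"w8")
E
```

```text
t 8.475 p [0.6408 0.2508 0.2036] r [-89.97  -0.21  14.01] F [-0.2 -0.8 -0.9] gap 0.0668
```

View pics/b8.png

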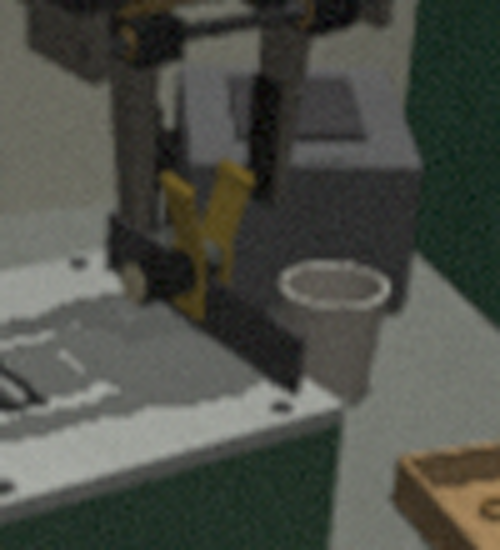

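View pics/w8.png

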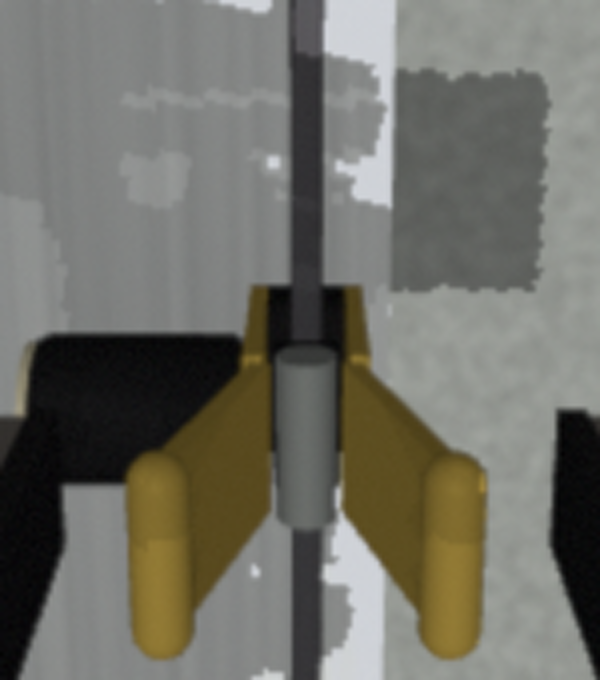

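Emit:
{"api": "drive_tool", "payload": {"targets": [[0,0,0,0,0,0,70],[0,0,0,0,-0.03,0,60],[0,0,0,0,-0.1,0,50],[0,0,0,0,-0.2,0,30],[0,0,0,0,-0.2,0,30]]}}

```text
t: 9.25
eef_pos: [0.6428, 0.2512, 0.3113]
ee_rot: [-90.0, -0.9, 14.0]
wrist_force: [-0.1, -0.2, 0.0]
finger_gap: 0.081
```

```bash
python3 - <<'E'
from h import *
st(); a=cam("scene");b=cam("side")
np.save("cam_b9.npy",b,allow_pickle=True)
crop(b,230,260,370,360,5,"b9"); crop(b,180,50,340,180,4,"b9f")
def yaw(v): return np.degrees(np.arctan2(v[1],v[0]))
A=lambda u,v:(130+u/6,240+v/6)
T=[onz(a,*A(u,v),.112) for u,v in [(335,185),(392,210),(345,295),(285,260)]]
print("red",np.round(T,4),np.mean(T,0),yaw(T[1]-T[0]),yaw(T[0]-T[3])-90)
T=[onz(a,*A(u,v),.072) for u,v in [(185,70),(660,305),(547,517),(58,250)]]
print("rack",np.round(T,4),np.mean(T,0),yaw(T[1]-T[0]),yaw(T[2]-T[3]),yaw(T[0]-T[3])-90)
E
```

```text
t 9.25 p [0.6428 0.2512 0.3113] r [-90.    -0.89  14.02] F [-0.1 -0.2  0. ] gap 0.081
red [[ 0.4869 -0.2617  0.112 ]
 [ 0.5076 -0.2584  0.112 ]
 [ 0.5125 -0.2883  0.112 ]
 [ 0.4895 -0.2897  0.112 ]] [ 0.49913762 -0.27450929  0.112     ] 9.1933924289212 5.280965797433609
rack [[ 0.4001 -0.2477  0.072 ]
 [ 0.5882 -0.2265  0.072 ]
 [ 0.5966 -0.3016  0.072 ]
 [ 0.4082 -0.3206  0.072 ]] [ 0.49829408 -0.27411203  0.072     ] 6.446508316100305 5.7711765889375854 6.380085177221829
```

View pics/b9.png

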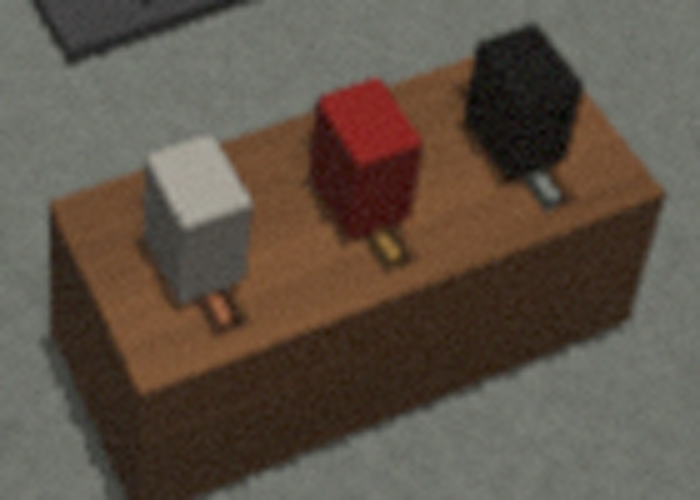

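View pics/b9f.png

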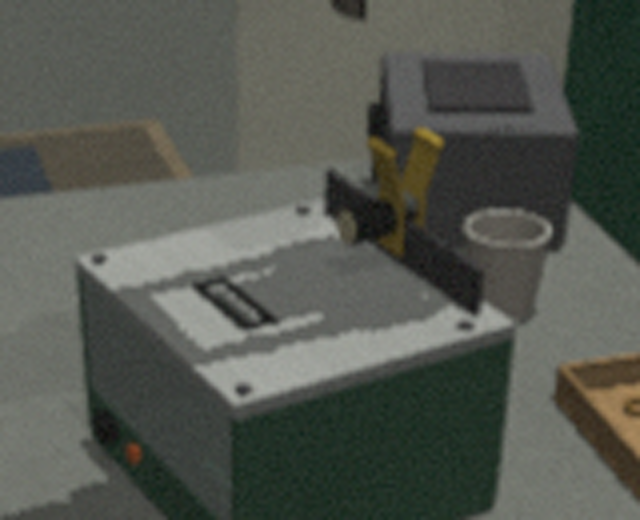

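```bash
python3 - <<'E'
from h import *
s=st(); rel([0.4985,-0.273,0.22],[-90,0,6.3],s)
E
```

```text
t 9.35 p [0.6408 0.2508 0.305 ] r [-89.98  -0.34  14.02] F [-0.3 -0.8 -2. ] gap 0.0815
turn [-0.0008  0.1286  0.0055] shift [-0.5308  0.1666 -0.9475]
```

Emit:
{"api": "drive_tool", "payload": {"targets": [[0,0.01,0,-0.03,0,-0.05,30],[0,0.03,0,-0.09,0,-0.15,60],[0,0.04,0,-0.145,0,-0.25,100],[0,0.06,0,-0.2,0,-0.35,125],[0,0.07,0,-0.255,0,-0.45,125],[0,0.08,0,-0.31,0.02,-0.55,125],[0,0.1,0,-0.365,0.06,-0.65,125],[0,0.12,0,-0.42,0.1,-0.75,125],[0,0.128,0,-0.475,0.14,-0.85,125],[0,0.128,0.005,-0.52,0.16,-0.93,125]]}}

```text
t: 10.6
eef_pos: [0.4994, -0.2642, 0.2203]
ee_rot: [-89.8, 0.2, 6.3]
wrist_force: [0.5, -0.2, 0.2]
finger_gap: 0.047
```

```bash
python3 - <<'E'
from h import *
s=st(); rel([0.4985,-0.274,0.215],[-90,0,6.3],s)
w=cam("wrist"); show(w,"w10"); np.save("cam_w10.npy",w,allow_pickle=True)
E
```

```text
t 10.6 p [ 0.4994 -0.2642  0.2203] r [-89.76   0.17   6.26] F [ 0.5 -0.2  0.2] gap 0.047
turn [-0.004  -0.0006 -0.0028] shift [-0.0038  0.0106 -0.0193]
```

View pics/w10.png

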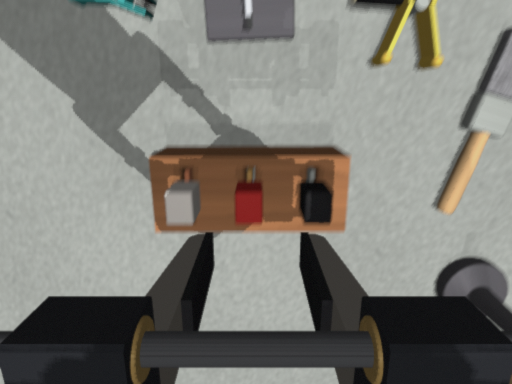

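```bash
python3 - <<'E'
from h import *
s=st(); w=cam("wrist"); np.save("cam_w10.npy",w,allow_pickle=True); crop(w,145,140,360,245,3.7,"w10c")
E
```

```text
t 10.65 p [ 0.4976 -0.2687  0.2192] r [-89.88   0.33   6.07] F [-2.5 -2.8 -0.4] gap 0.0471
```

View pics/w10c.png

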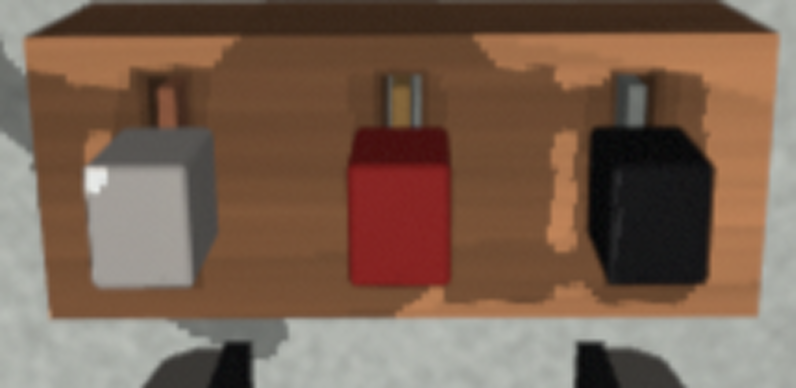

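```bash
python3 - <<'E'
from h import *
w=np.load("cam_w10.npy",allow_pickle=True).item()
def yaw(v): return np.degrees(np.arctan2(v[1],v[0]))
P=lambda u,v,z:onz(w,145+u/3.7,140+v/3.7,z)
T=[P(u,v,.112) for u,v in [(349,166),(450,166),(451,284),(350,285)]]
print(np.round(T,4),np.mean(T,0),yaw(T[1]-T[0]),yaw(T[2]-T[3]),yaw(T[0]-T[3])-90,np.linalg.norm(T[1]-T[0]),np.linalg.norm(T[2]-T[1]))
T=[P(u,v,.072) for u,v in [(25,38),(778,35),(759,317),(50,318)]]
print(np.round(T,4),np.mean(T,0),yaw(T[1]-T[0]),yaw(T[2]-T[3]))
m=[.4985,-.274]
s=st(); rel([0.4985,-0.274,0.215],[-90,0,6.3],s)
E
```

```text
[[ 0.4819 -0.2607  0.112 ]
 [ 0.5044 -0.2582  0.112 ]
 [ 0.5079 -0.2861  0.112 ]
 [ 0.4848 -0.2889  0.112 ]] [ 0.49475099 -0.27347404  0.112     ] 6.207148097944467 6.841693728870435 5.780588694616853 0.022681272464209923 0.028149958733077664
[[ 0.3971 -0.2472  0.072 ]
 [ 0.5839 -0.2262  0.072 ]
 [ 0.5931 -0.3009  0.072 ]
 [ 0.4053 -0.3217  0.072 ]] [ 0.49483907 -0.27399837  0.072     ] 6.403317584975052 6.33470723648897
t 10.7 p [ 0.4987 -0.2659  0.22  ] r [-89.78   0.24   6.04] F [0.6 1.2 0.4] gap 0.0464
turn [-0.0037 -0.0043 -0.004 ] shift [-0.0021  0.0099 -0.016 ]
```

Emit:
{"api": "drive_tool", "payload": {"targets": [[0,-0.004,0,-0.004,0.01,-0.016,125],[0,-0.004,0,-0.006,0.05,-0.016,125],[0,-0.004,0,-0.006,0.07,-0.016,125],[0,-0.004,0,-0.006,0.07,-0.016,125],[0,-0.004,0,-0.006,0.07,-0.016,125],[0,-0.004,0,-0.006,0.07,-0.016,125]]}}

```text
t: 11.45
eef_pos: [0.4969, -0.2743, 0.1858]
ee_rot: [-89.8, 0.2, 6.3]
wrist_force: [-0.3, 1.0, -0.5]
finger_gap: 0.0472
```

```bash
python3 - <<'E'
from h import *
b=np.load("cam_b9.npy",allow_pickle=True).item()
T=[onz(b,230+u/5,260+v/5,.112) for u,v in [(318,97),(377,80),(421,132),(360,163)]];print(np.mean(T,0))
s=st(); w=cam("wrist"); np.save("cam_w11.npy",w,allow_pickle=True); show(w,"w11")
E
```

```text
[ 0.49408934 -0.27566266  0.112     ]
t 11.45 p [ 0.4969 -0.2743  0.1858] r [-89.84   0.19   6.3 ] F [-0.3  1.  -0.5] gap 0.0472
```

View pics/w11.png

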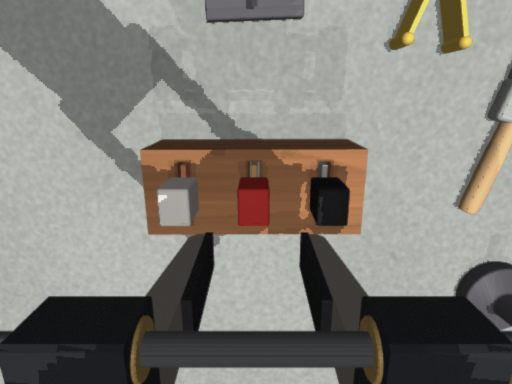

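```bash
python3 - <<'E'
from h import *
w=np.load("cam_w11.npy",allow_pickle=True).item()
im=cv2.cvtColor(w["image"],cv2.COLOR_RGB2HSV)
m=((im[:,:,0]<6)|(im[:,:,0]>174))&(im[:,:,1]>170)&(im[:,:,2]>110)
m=m.astype(np.uint8);cs,_=cv2.findContours(m,0,2);c=max(cs,key=cv2.contourArea);r=cv2.minAreaRect(c);print(r)
p=onz(w,*r[0],.112);print(p)
s=st();Rt=RM(s["ee_rot"]);print("tool",Rt.T@(p-s["eef_pos"]))
b=cam("scene");im=cv2.cvtColor(b["image"],cv2.COLOR_RGB2HSV)
crop(b,140,240,250,340,6,"s12")
E
```

```text
((253.0, 207.0), (36.0, 30.0), 90.0)
[ 0.49403576 -0.27309399  0.112     ]
t 11.5 p [ 0.4968 -0.2743  0.1857] r [-89.83   0.19   6.3 ] F [-0.   0.1 -0.1] gap 0.047
tool [-0.0023508   0.07373819  0.00127686]
```

View pics/s12.png

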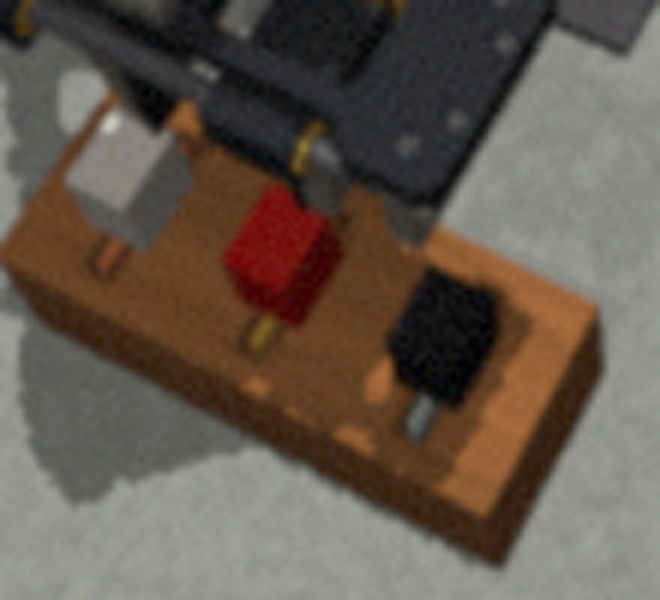

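Emit:
{"api": "drive_tool", "payload": {"targets": [[0,0,0,-0.004,0.05,0.001,138],[0,0,0,-0.004,0.1,0.001,138],[0,0,0,-0.004,0.13,0.001,138],[0,0,0,-0.004,0.13,0.001,138],[0,0,0,-0.004,0.13,0.001,138]]}}

```text
t: 12.18
eef_pos: [0.495, -0.2743, 0.1217]
ee_rot: [-89.9, 0.1, 6.3]
wrist_force: [-1.5, -0.5, 0.5]
finger_gap: 0.042
```

```bash
python3 - <<'E'
from h import *
s=st(); w=cam("wrist"); np.save("cam_w12.npy",w,allow_pickle=True); crop(w,120,140,390,340,2.9,"w12")
b=cam("side"); crop(b,220,220,380,350,5,"b12")
E
```

```text
t 12.175 p [ 0.495  -0.2743  0.1217] r [-89.9    0.13   6.29] F [-1.5 -0.5  0.5] gap 0.042
```

View pics/w12.png

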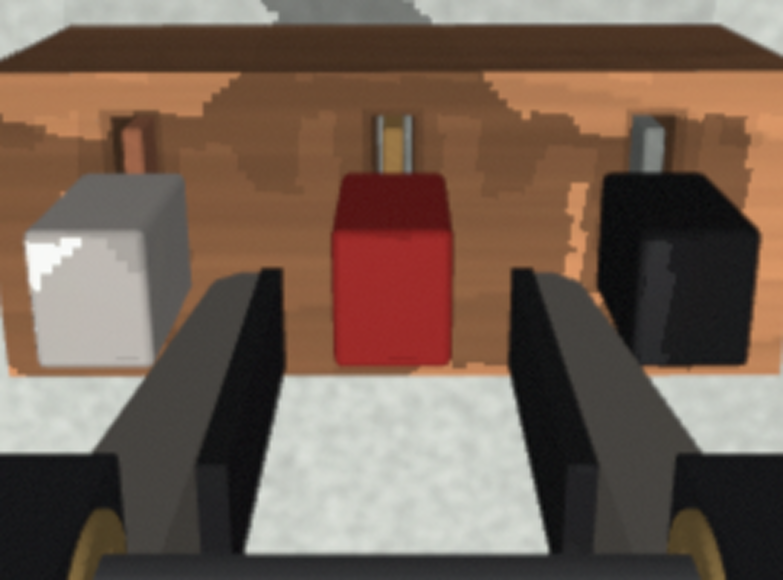

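View pics/b12.png

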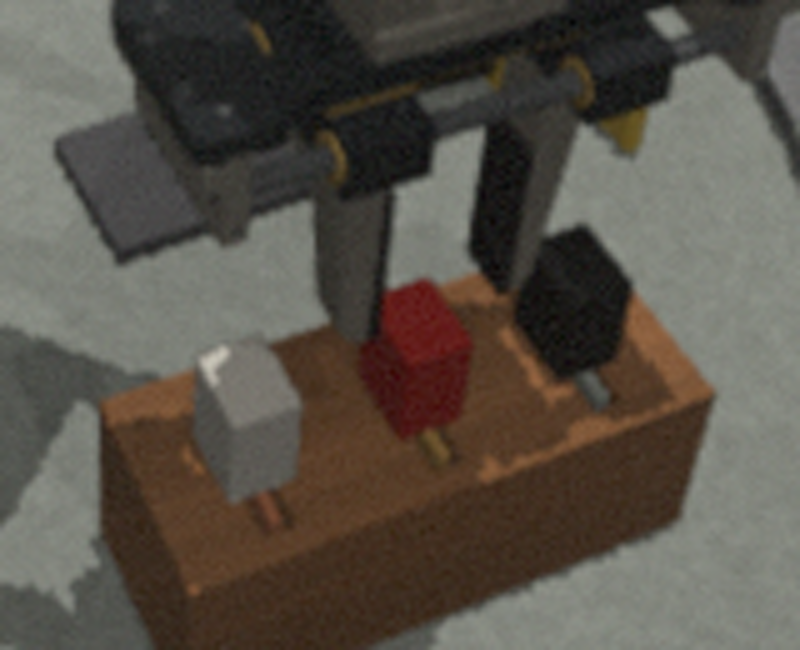

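Emit:
{"api": "drive_tool", "payload": {"targets": [[0,0,0,-0.002,0.03,0.001,138],[0,0,0,-0.002,0.06,0.001,138],[0,0,0,-0.002,0.084,0.001,138],[0,0,0,-0.002,0.084,0.001,138],[0,0,0,-0.002,0.084,0.001,138]]}}

```text
t: 12.9
eef_pos: [0.4941, -0.2741, 0.08]
ee_rot: [-89.9, 0.1, 6.3]
wrist_force: [-0.3, 0.9, -1.3]
finger_gap: 0.0423
```

Clear of contact; now close.

Emit:
{"api": "drive_tool", "payload": {"newtons": 25, "targets": [[0,0,0,0,0,0,160],[0,0,0,0,0,0,180],[0,0,0,0,0,0,200],[0,0,0,0,0,0,220],[0,0,0,0,0,0,220]]}}

```text
t: 13.52
eef_pos: [0.4943, -0.2743, 0.0803]
ee_rot: [-90.0, 0.1, 6.3]
wrist_force: [-0.4, -0.4, 2.4]
finger_gap: 0.0239
```

```bash
python3 - <<'E'
from h import *
s=st(); w=cam("wrist"); crop(w,120,140,390,340,2.9,"w13")
E
```

```text
t 13.525 p [ 0.4943 -0.2743  0.0803] r [-8.995e+01  8.000e-02  6.290e+00] F [-0.4 -0.4  2.4] gap 0.0239
```

View pics/w13.png

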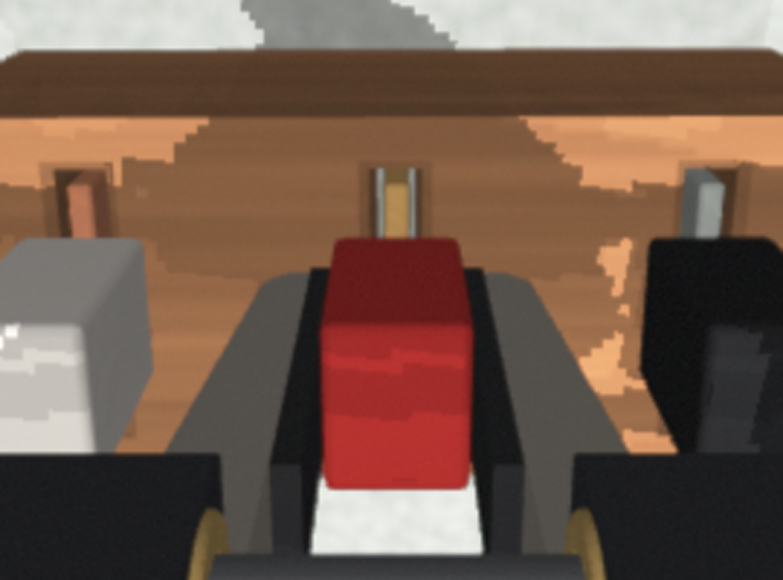

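Emit:
{"api": "drive_tool", "payload": {"targets": [[0,0,0,0,-0.02,0,220],[0,0,0,0,-0.07,0,220],[0,0,0,0,-0.15,0,220],[0,0,0,0,-0.25,0,220],[0,0,0,0,-0.35,0,220],[0,0,0,0,-0.4,0,220],[0,0,0,0,-0.4,0,220]]}}

```text
t: 14.45
eef_pos: [0.4955, -0.2751, 0.2829]
ee_rot: [-90.2, -0.1, 6.3]
wrist_force: [-0.0, -0.3, -2.2]
finger_gap: 0.024
```

```bash
python3 - <<'E'
from h import *
s=st(); w=cam("wrist"); crop(w,120,140,390,340,2.9,"w14"); b=cam("side"); crop(b,220,150,380,350,3,"b14")
rel([0.521,0.2208,0.27],[-90,0,14],s)
E
```

```text
t 14.45 p [ 0.4955 -0.2751  0.2829] r [-90.16  -0.11   6.3 ] F [-0.  -0.3 -2.2] gap 0.024
turn [ 0.0028 -0.1284  0.0016] shift [0.1594 0.0234 0.9803]
```

View pics/w14.png

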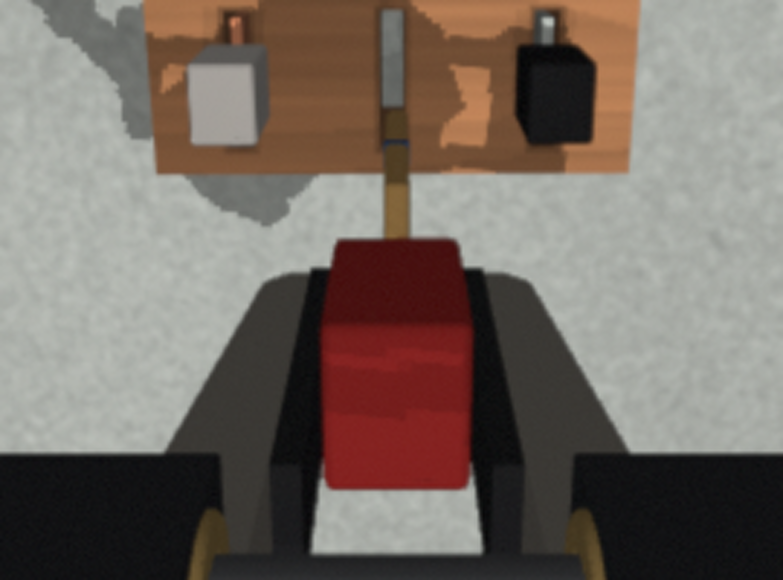

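View pics/b14.png

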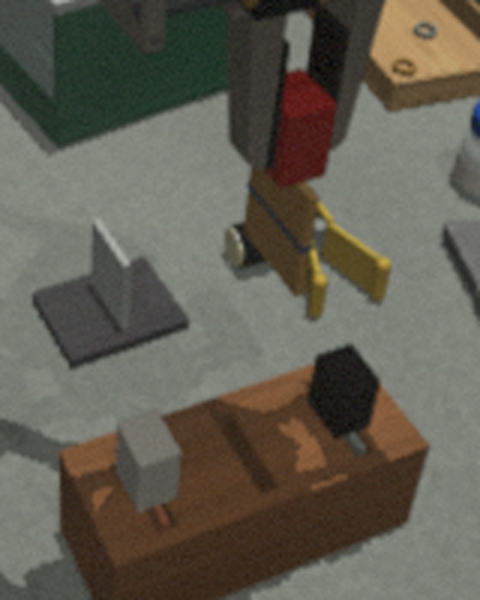

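Emit:
{"api": "drive_tool", "payload": {"targets": [[0,0,0,0.01,0,0.06,220],[0,-0.01,0,0.025,0,0.16,220],[0,-0.03,0,0.043,0,0.27,220],[0,-0.04,0,0.062,0,0.38,220],[0,-0.06,0,0.08,0,0.49,220],[0,-0.08,0,0.098,0,0.6,220],[0,-0.1,0,0.115,0,0.71,220],[0,-0.12,0,0.134,0.01,0.82,220],[0,-0.128,0,0.15,0.01,0.92,220],[0,-0.128,0,0.158,0.02,0.97,220]]}}

```text
t: 15.8
eef_pos: [0.5181, 0.2191, 0.2674]
ee_rot: [-89.8, 0.3, 14.1]
wrist_force: [0.9, -1.3, -0.5]
finger_gap: 0.0234
```

Emit:
{"api": "drive_tool", "payload": {"targets": [[0,0,0,0,0,0.008,220],[0,0,0,0,0,0.01,220],[0,0,0,0,0,0.01,220]]}}

```text
t: 16.18
eef_pos: [0.5169, 0.2229, 0.2672]
ee_rot: [-89.8, 0.4, 14.0]
wrist_force: [1.0, -0.3, -0.2]
finger_gap: 0.0239
```

```bash
python3 - <<'E'
from h import *
s=st(); w=cam("wrist"); show(w,"w15");np.save("cam_w15.npy",w,allow_pickle=True); a=cam("scene"); b=cam("side"); crop(b,180,50,340,200,4,"b15");crop(a,270,50,400,170,5,"a15")
rel([0.521,0.2208,0.27],[-90,0,14],s)
E
```

```text
t 16.175 p [0.5169 0.2229 0.2672] r [-89.83   0.38  14.05] F [ 1.  -0.3 -0.2] gap 0.0239
turn [-0.0028  0.0008 -0.0064] shift [ 0.007  -0.0058 -0.006 ]
```

View pics/w15.png

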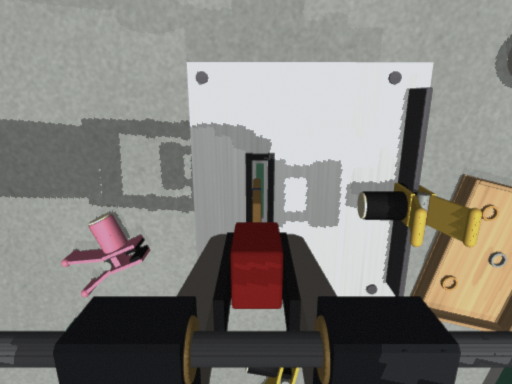

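View pics/b15.png

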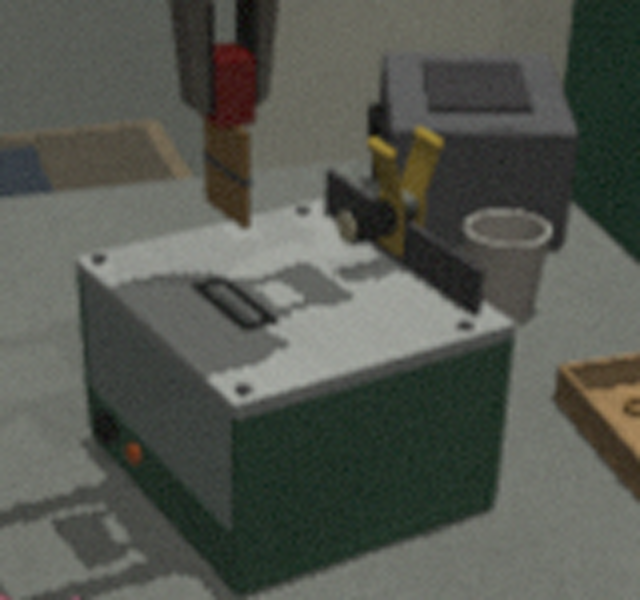

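View pics/a15.png

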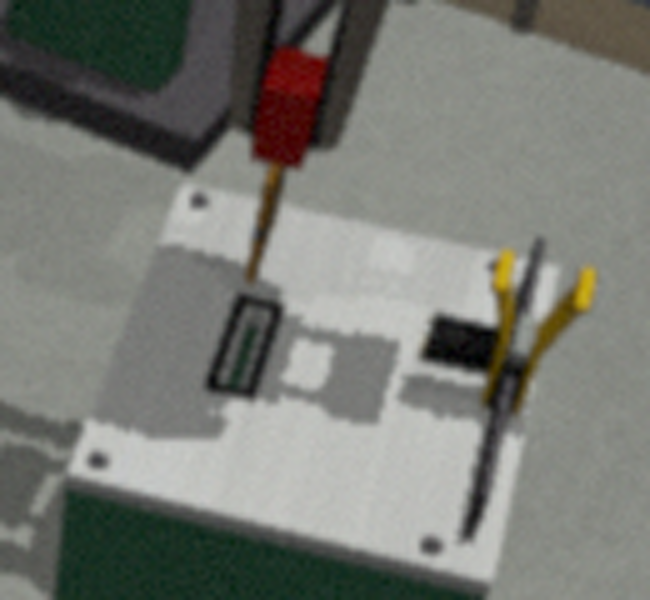

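Emit:
{"api": "drive_tool", "payload": {"targets": [[0,0,0,0.007,0.02,-0.004,220],[0,0,0,0.007,0.06,-0.004,220],[0,0,0,0.007,0.086,-0.004,220],[0,0,0,0.007,0.086,-0.004,220],[0,0,0,0.007,0.086,-0.004,220],[0,0,0,0.007,0.086,-0.004,220]]}}

```text
t: 17.08
eef_pos: [0.5212, 0.2222, 0.2256]
ee_rot: [-89.8, 0.2, 14.0]
wrist_force: [0.7, 0.7, -1.3]
finger_gap: 0.0239
```

```bash
python3 - <<'E'
from h import *
s=st(); w=cam("wrist"); crop(w,215,100,315,240,5,"w16");np.save("cam_w16.npy",w,allow_pickle=True); a=cam("scene"); b=cam("side"); np.save("cam_b16.npy",b,allow_pickle=True);np.save("cam_a16.npy",a,allow_pickle=True);crop(b,210,70,280,150,8,"b16");crop(a,290,60,370,150,7,"a16")
E
```

```text
t 17.075 p [0.5212 0.2222 0.2256] r [-89.83   0.23  14.05] F [ 0.7  0.7 -1.3] gap 0.0239
```

View pics/w16.png

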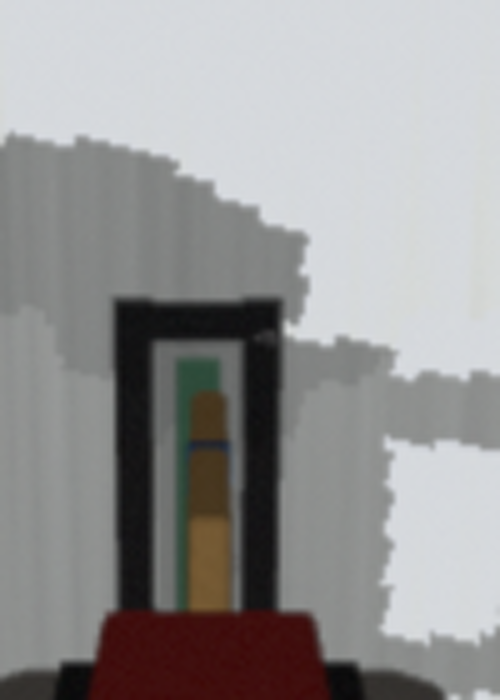

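View pics/b16.png

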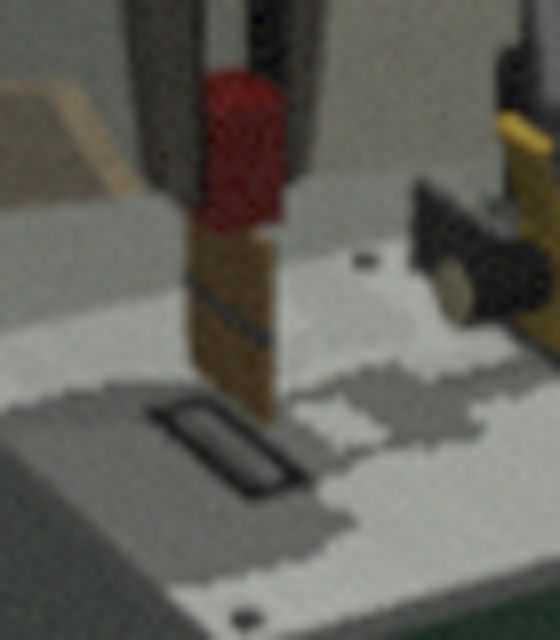

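View pics/a16.png

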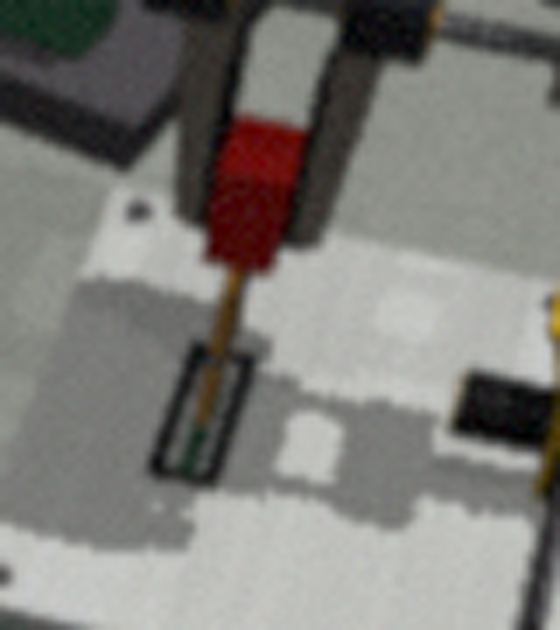

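```bash
python3 - <<'E'
from h import *
s=st(); w=np.load("cam_w16.npy",allow_pickle=True).item()
Rt=RM(s["ee_rot"]);c=np.array(s["eef_pos"])
T=lambda u,v,z:Rt.T@(onz(w,215+u/5,100+v/5,z)-c)
print("eye tool",Rt.T@(w["eye"]-c))
for z in (.155,.1575): print("foot far",T(208.5,393,z))
print("coupon left/right at grip", T(190,610,.195),T(230,610,.195))
print("border far L,R",T(113,298,.14),T(283,298,.14),"near",T(119,605,.14),T(278,605,.14))
print("slot far", T(198,357,.13))
b=np.load("cam_b16.npy",allow_pickle=True).item();a=np.load("cam_a16.npy",allow_pickle=True).item()
B=lambda u,v,z:Rt.T@(onz(b,210+u/8,70+v/8,z)-c)
A=lambda u,v,z:Rt.T@(onz(a,290+u/7,60+v/7,z)-c)
print("side slot",np.mean([B(u,v,.14) for u,v in [(150,410),(207,395),(313,483),(255,500)]],0),"foot far/near",B(190,365,.157),B(272,422,.157))
print("scene slot",np.mean([A(u,v,.14) for u,v in [(194,347),(253,354),(214,486),(152,474)]],0),"foot near",A(202,425,.157))
E
```

```text
t 17.225 p [0.521  0.2222 0.2252] r [-89.83   0.27  14.05] F [-0.4  0.7 -1.2] gap 0.0239
eye tool [ 0.00019822 -0.1685637   0.08239371]
foot far [0.00072016 0.07026195 0.02373783]
foot far [0.0007147  0.06776375 0.02435139]
coupon left/right at grip [-0.00162905  0.03021964  0.00591379] [0.00332775 0.03019625 0.00592509]
border far L,R [-0.01358256  0.08536214  0.03467006] [0.01190289 0.08524184 0.03470945] near [-0.01335545  0.08521572 -0.01440629] [ 0.01177266  0.08509715 -0.01434935]
slot far [-0.00088409  0.09526898  0.0234215 ]
side slot [-0.00032516  0.08518721 -0.00324508] foot far/near [-0.00037906  0.06826425  0.02277111] [ 0.0026941   0.06810931 -0.02464106]
scene slot [ 0.0024967   0.08517856 -0.00166097] foot near [ 0.00468345  0.06809903 -0.02493739]
```

Emit:
{"api": "drive_tool", "payload": {"targets": [[-0.003,0,-0.004,-0.003,0,-0.0016,220],[-0.003,0,-0.004,-0.003,0.008,-0.0016,220],[-0.003,0,-0.004,-0.003,0.016,-0.0016,220],[-0.003,0,-0.004,-0.003,0.024,-0.0016,220],[-0.003,0,-0.004,-0.003,0.028,-0.0016,220],[-0.003,0,-0.004,-0.003,0.028,-0.0016,220]]}}

```text
t: 17.98
eef_pos: [0.5196, 0.221, 0.2109]
ee_rot: [-90.0, 0.1, 14.0]
wrist_force: [1.2, 0.5, -0.8]
finger_gap: 0.0236
```

```bash
python3 - <<'E'
from h import *
s=st(); w=cam("wrist"); crop(w,215,100,315,240,5,"w17"); a=cam("scene"); b=cam("side");crop(b,210,70,280,150,8,"b17");crop(a,290,60,370,150,7,"a17")
E
```

```text
t 17.975 p [0.5196 0.221  0.2109] r [-9.001e+01  6.000e-02  1.405e+01] F [ 1.2  0.5 -0.8] gap 0.0236
```

View pics/w17.png

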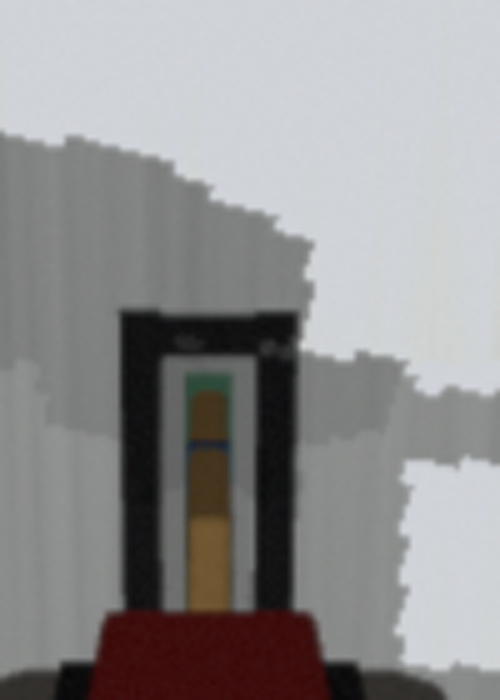

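View pics/b17.png

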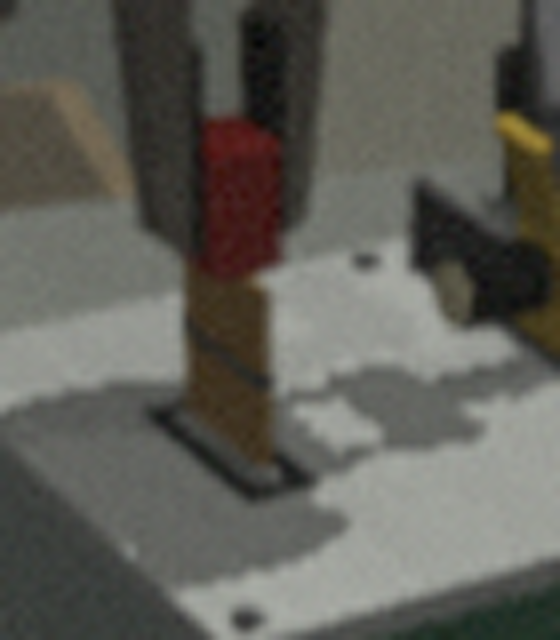

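View pics/a17.png

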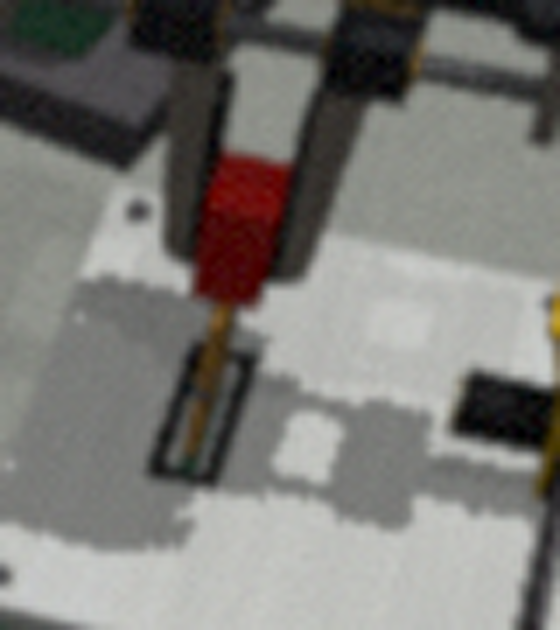

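Emit:
{"api": "drive_tool", "payload": {"targets": [[0,0,0,0,0.005,-0.0012,220],[0,0,0,0,0.01,-0.0012,220],[0,0,0,0,0.015,-0.0012,220],[0,0,0,0,0.02,-0.0012,220],[0,0,0,0,0.02,-0.0012,220]]}}

```text
t: 18.75
eef_pos: [0.5197, 0.2205, 0.201]
ee_rot: [-90.0, 0.0, 14.0]
wrist_force: [0.6, 0.0, -2.1]
finger_gap: 0.0239
```

```bash
python3 - <<'E'
from h import *
s=st(); w=cam("wrist"); crop(w,215,100,315,240,5,"w18"); a=cam("scene"); b=cam("side");crop(b,210,70,280,150,8,"b18");crop(a,290,60,370,150,7,"a18")
E
```

```text
t 18.75 p [0.5197 0.2205 0.201 ] r [-9.001e+01  5.000e-02  1.405e+01] F [ 0.6  0.  -2.1] gap 0.0239
```

View pics/w18.png

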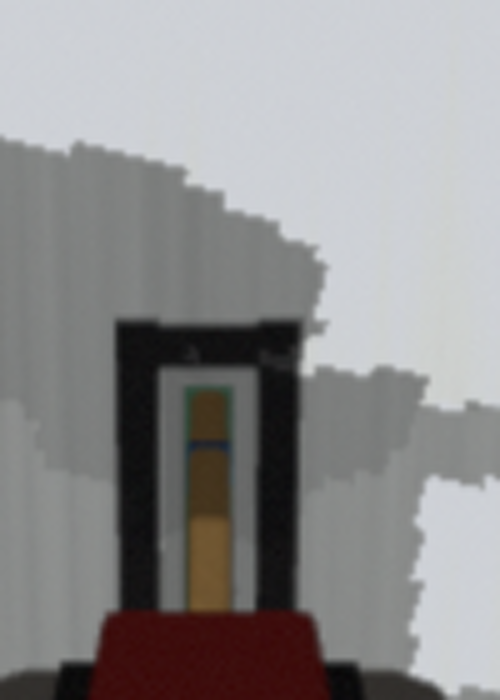

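View pics/b18.png

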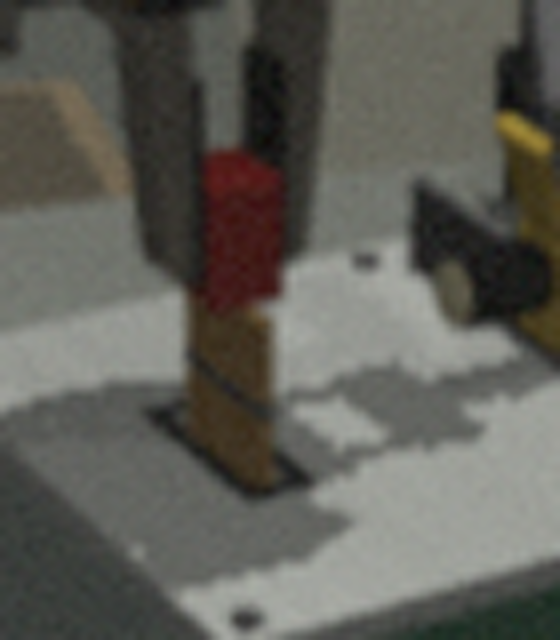

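Emit:
{"api": "drive_tool", "payload": {"targets": [[0,0,0,0,0.006,0,220],[0,0,0,0,0.014,0,220],[0,0,0,0,0.022,0,220],[0,0,0,0,0.03,0,220],[0,0,0,0,0.036,0,220],[0,0,0,0,0.036,0,220]]}}

```text
t: 19.65
eef_pos: [0.5198, 0.2204, 0.1831]
ee_rot: [-90.0, 0.0, 14.0]
wrist_force: [0.3, -0.3, -0.1]
finger_gap: 0.0238
```

```bash
python3 - <<'E'
from h import *
s=st(); w=cam("wrist"); np.save("cam_w19.npy",w,allow_pickle=True);crop(w,215,100,315,240,5,"w19"); a=cam("scene"); b=cam("side");crop(b,210,70,280,150,8,"b19");np.save("cam_b19.npy",b,allow_pickle=True)
E
```

```text
t 19.65 p [0.5198 0.2204 0.1831] r [-9.001e+01  4.000e-02  1.405e+01] F [ 0.3 -0.3 -0.1] gap 0.0238
```

View pics/w19.png

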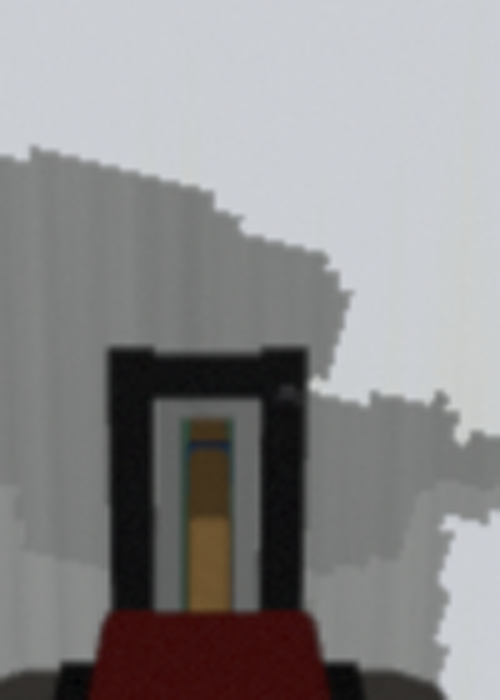

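View pics/b19.png

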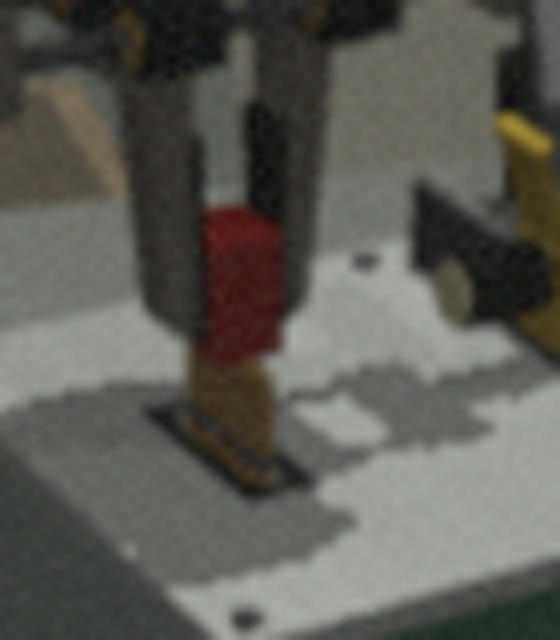

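Emit:
{"api": "drive_tool", "payload": {"targets": [[0,0,0,0,0.004,0,220],[0,0,0,0,0.008,0,220],[0,0,0,0,0.011,0,220],[0,0,0,0,0.011,0,220],[0,0,0,0,0.011,0,220]]}}

```text
t: 20.42
eef_pos: [0.5201, 0.2206, 0.1782]
ee_rot: [-90.0, -0.0, 14.1]
wrist_force: [0.5, -0.5, -0.4]
finger_gap: 0.0238
```

```bash
python3 - <<'E'
from h import *
s=st(); w=cam("wrist"); np.save("cam_w20.npy",w,allow_pickle=True);crop(w,215,100,315,240,5,"w20"); a=cam("scene"); b=cam("side");crop(b,210,70,330,170,6,"b20");show(a,"a20");show(b,"b20full")
Rt=RM(s["ee_rot"])
for dz in (.008,.03,.038): print(dz,(proj(b,np.array(s["eef_pos"])+Rt@[0,dz,-.025])-[210,70])*6)
E
```

```text
t 20.425 p [0.5201 0.2206 0.1782] r [-9.001e+01 -2.000e-02  1.405e+01] F [ 0.5 -0.5 -0.4] gap 0.0238
0.008 [198.57312721 291.05428357]
0.03 [198.82191049 339.6596174 ]
0.038 [198.9106694  357.00063933]
```

View pics/w20.png

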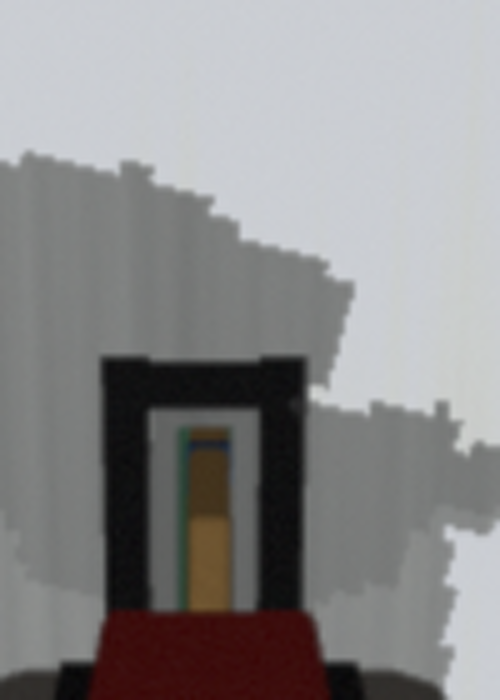

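View pics/b20.png

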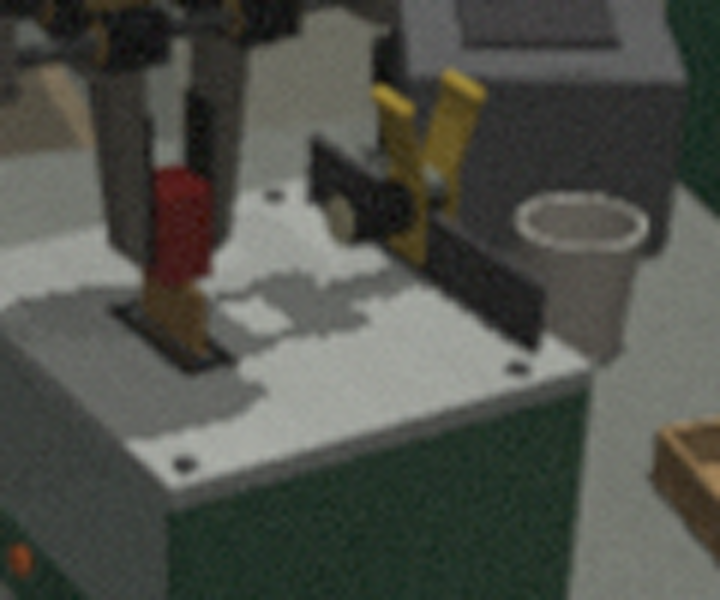

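View pics/a20.png

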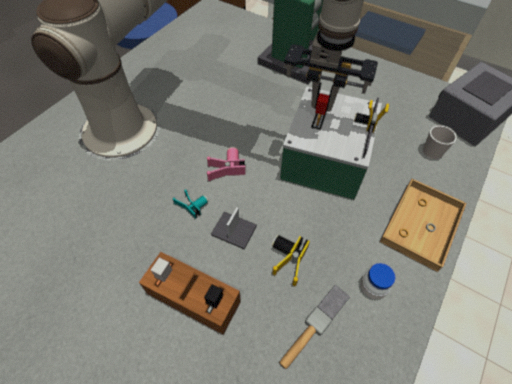

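```bash
python3 - <<'E'
from h import *
s=st(); w=np.load("cam_w20.npy",allow_pickle=True).item()
Rt=RM(s["ee_rot"]);c=np.array(s["eef_pos"])
for v in (429,439,445,451,516):
    r=Rt.T@ray(w,215+209/5,100+v/5);e=Rt.T@(w["eye"]-c)
    p=e+r*(.0245-e[2])/r[2]; print(v,"tool",p.round(4),"world z",(c+Rt@p)[2].round(4))
b=cam("side");crop(b,225,110,265,140,16,"b21")
E
```

```text
t 20.575 p [0.5202 0.2205 0.1782] r [-9.001e+01 -3.000e-02  1.405e+01] F [-0.1 -0.8 -0.8] gap 0.0234
429 tool [0.0004 0.0481 0.0245] world z 0.1301
439 tool [0.0004 0.0432 0.0245] world z 0.135
445 tool [0.0004 0.0403 0.0245] world z 0.1379
451 tool [0.0004 0.0375 0.0245] world z 0.1407
516 tool [0.0004 0.0112 0.0245] world z 0.1671
```

View pics/b21.png

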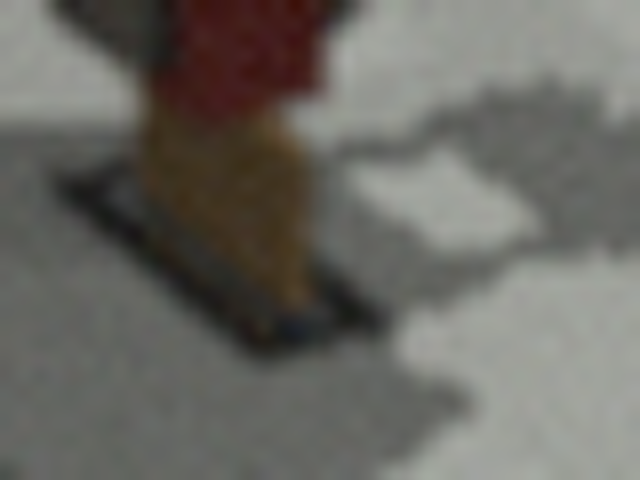

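```bash
python3 - <<'E'
from h import *
a=cam("scene");b=cam("side")
crop(a,340,80,400,160,8,"a22");crop(b,255,65,305,125,9,"b22")
np.save("cam_a22.npy",a,allow_pickle=True);np.save("cam_b22.npy",b,allow_pickle=True)
E
```

```text
(no output)
```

View pics/a22.png

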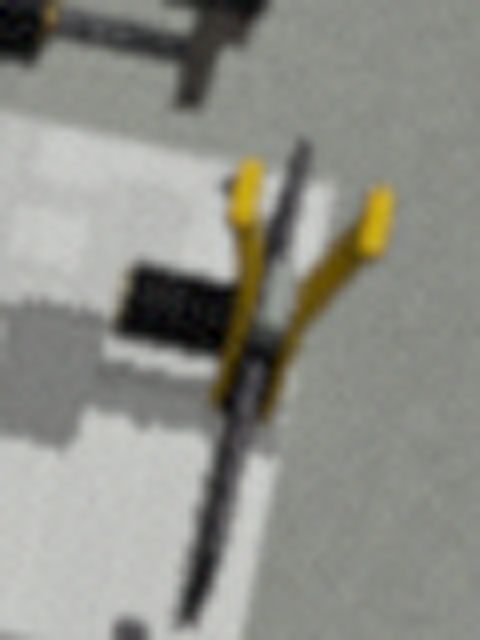

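View pics/b22.png

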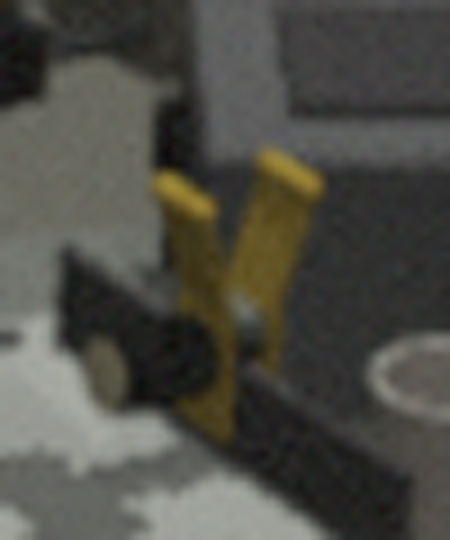

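```bash
python3 - <<'E'
from h import *
a,b=[np.load(f"cam_{k}22.npy",allow_pickle=True).item() for k in "ab"]
A=lambda u,v:(a,340+u/8,80+v/8);B=lambda u,v:(b,255+u/9,65+v/9)
L=tri([A(251,168),B(165,180)])[0],tri([A(241,212),B(210,207)])[0]
R_=tri([A(383,198),B(268,157)])[0],tri([A(372,245),B(316,185)])[0]
print(L,R_)
m=np.mean(L+R_,0);Y=np.radians(14);e=np.array([np.cos(Y),np.sin(Y),0]);n=np.array([-np.sin(Y),np.cos(Y),0])
d=m-np.array([.5208,.2208,0]);print(m,"x box",d@e-.04,"y",d@n,"origin z",m[2]-.048)
E
```

```text
(array([0.62390224, 0.25768361, 0.22128436]), array([0.62938211, 0.23739339, 0.22155336])) (array([0.65941796, 0.26851489, 0.22006101]), array([0.66471262, 0.24628947, 0.22067713]))
[0.64435373 0.25247034 0.22089396] x box 0.08754540669097077 y 0.0008392408538569333 origin z 0.17289396242295663
```

Triangulation puts the lamp at x 0.0875, y 0.001, z 0.173 in the box frame, so it is seated and I'm handing in.

```bash
python3 - <<'E'
from h import *
st(); env.finish_job(); st()
E
```

```text
t 20.725 p [0.5202 0.2206 0.1782] r [-9.001e+01 -3.000e-02  1.405e+01] F [ 0.1  0.1 -1.2] gap 0.0238
the job is handed in; nothing more can be done
the job is handed in; nothing more can be done
```

I moved the small yellow lamp from its stand to the fence and clipped it there, lens towards the slot. Then I took the red-grip holder from the rack and lowered its brass coupon through the slot. I handed in at 20.7 s of the 72 s allowed, with the coupon still gripped at 25 N; no verdict was reported.

| Check | Measured | Required |
|---|---|---|
| Lamp x in box frame | 0.0875 m | 0.079 to 0.091 m |
| Lamp y in box frame | 0.001 m | -0.06 to 0.06 m |
| Lamp height in box frame | 0.173 m | 0.166 to 0.184 m |
| Blue line | 0 to 2 mm below hatch level | within 8 mm |
| Finger gap on the grip | 23.8 mm | no figure set |
| Wrist force on the coupon in the slot | about 1 N, no jamming | no figure set |

- **Other holders:** the white and black ones look unmoved in the last scene picture. I did not measure them.
- **Disagreements:** the cameras differed by up to 4 mm across the red grip (the scene view was the outlier) and by about 2 mm along the slot. I used the wrist view for the grip and a compromise for the slot. The lamp's x sits 2.5 mm off nominal, inside the limit and within camera error. No check failed.

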